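# Set out the washed-up things on the ledge

## Task

Tidy the washed things on the ledge: slot the wooden board upright and fully down into the rack, between the two saucers, and stand the orange flask midway between the two steel bowls, in line with them. Stand the mug centred on the empty cork coaster and, once it stands there, set the green sieve in its mouth so that the sieve's rim rests level on the mug. Leave the mortar and the two bowls where they are.

Things in the scene. Friction and masses are not known exactly. Their poses are not given: they have to be found in the camera images.
- board_center (a point): centre of the small wooden board: 9 thick (its x), 90 wide (its y), 160 tall (its z, up), 0.1 kg. It starts upright in the slot of a fixed dark wooden drip stand 53 high, its foot 8 above the ledge, the top 115 standing clear. Grip it across the 9 mm near its top edge; it lifts straight out
- slot (a point): target: middle of the floor of the rack slot between two white saucers, 8 above the ledge. Fixed pale wood rack: 4 slots at 24 pitch along this x, each 14 wide between dowels 47 tall, running along y, open above. Saucers (110 diameter, 10 thick, tops 118 above ledge) at +-24 x; the empty slot at +48 x is wrong. Seated board: its x along this x (either way round), centre 80 above
- mug_center (a point): centre (half-way up) of the white ceramic mug: 68 outer diameter, 85 tall, wall 3.5, about 60 wide inside the mouth, about 0.22 kg; its handle (10 thick, from 14 to 75 above the foot) sticks out along its +y to 70 from the axis; z up. Grip it across x
- sieve_center (a point): on the green plastic sieve's axis, 19 above its foot. Basket 48 wide at top, 40 at the flat foot, 30 deep; flat round rim 76 diameter, 30 to 35 above the foot; handle 12 wide (its y), 8 thick, along its +x from 36 to 100 off the axis, mid-line 34 above the foot. 40 g; grip across the handle about 60 off the axis. Seated with the rim on the mug's lip, this point is 31.5 above the mug's centre
- flask_center (a point): centre (half-way up) of the orange plastic food flask with screw lid, closed: round, 64 diameter (lid 62), 130 tall, about 0.3 kg, z up. The lid takes up its top 40 mm
- coaster: target for the mug: the empty one of two alike round cork coasters, fixed, 92 diameter, 6 thick; origin at the centre of its underside, on the ledge. The mortar stands on the other coaster
- bowl_a: one of two alike stainless bowls, 90 rim diameter, 42 tall, loose; origin at the centre of its underside, z up. The other bowl stands 180 away, centre to centre, along this one's -y. Not to be moved
- bowl_b: the other stainless bowl, alike, loose; origin at the centre of its underside. Not to be moved
- mortar: small round wooden mortar, 68 diameter, 55 tall, its pestle sticking out to about 98 above its foot, loose, standing on the second cork coaster; origin at the centre of its underside. Not to be moved
Things that resemble listed ones, but are neither listed nor needed, are in the scene too. Leave any yellow look-alike of the coaster alone.

How it is judged:
By the outcome, as a careful person would: the job done as asked, in the order asked, and still so for the second after the job is handed in, with the robot touching nothing.
It also fails if it takes over 106 s, if anything falls off the work surface, if the arm or the gripper's body presses on something with over 40 N, if the wrist force passes 120 N, or if a joint passes its speed limit or range.

## Robot

A 6-joint arm with a two-finger parallel gripper is mounted at the origin on the work surface. World frame = base frame: x ahead of the robot, y to its left, z up, the work surface at z = 0. Lengths are in mm, angles in rad, forces in N, time in s.
With the tool pointing down it reaches from about 275 to 750 mm from the base axis. Payload 10.2 kg.
Tool frame: the origin (TCP) lies midway between the tips of the shut fingers; the grasp point (between the pads) lies 19 mm behind it; z points along the fingers, y is the direction in which the jaws open and shut (so a half turn about z gives the same grasp; the last joint's range is limited). The gripper opens to 85 mm and grips with 20 to 120 N. Pads are 22 mm wide; open, the fingers measure 114 mm over their backs; the gripper's body (76 mm by 85 mm) begins 54 mm behind the grasp point. The pads swing forward as they close: fully open they stand 13 mm farther back than shut.
Start: joints at [-0.223, 0.313, 1.498, -0, 1.331, -0.223], TCP at [525.006, -0.013, 197.194] pointing down, gripper open.
Joint ranges: [-2.94, 2.94], [-0.97, 2.17], [0.19, 2.56], [-1.23, 4.37], [0.02, 3.11], [-2.88, 2.88]. Speed limits (rad/s): [2.39, 2.39, 3.01, 3.14, 3.14, 3.14].

## Interface

Orientations are given as a unit quaternion [w, x, y, z].
In Python, from rig import sense, optics, ctrl gives the robot as it stands.
- The arm moves only by the tool play_rows, never from a script. Its argument "plan" is a list of rows, each a list of 7 numbers: the shift along the world's x, y, z in mm, then the turn, a rotation vector about the world's x, y, z in rad, then the opening, from -1 (shut) to 1 (fully open), so that 0 is half open. A call has 1 to 5 rows; each row shifts and turns the pose as measured when the row begins; what a row does not reach is not made up. A row lasts 1/12 s, in which the tool goes at most 41.7 mm and 7.16 degrees, less where a joint would pass 70% of its speed; a pose out of reach is approached as far as the arm can. A call is refused whole if a number of a shift passes 41.7 or a number of a turn 0.125, either way. A call with a gripper value outside its range is refused whole. The fingers move at their own pace and stop on an object; "grip_force" is the grip in N (left out, the last holds). Time passes only in rows, so rows that do not move let the fingers close. It gives the time, the measured TCP pose, the force and the opening at its end, in the units of the state.
- sense(): the state, without advancing time (a new reading comes with each control period).
- optics.capture(name): name is "scene" or "side" or "wrist"; returns a dict with "img" (384x512x3 uint8, blue, green, red), "fx", "fy", "cx", "cy" (pixels), "world_to_cam" (4x4, takes a point from world to camera coordinates). Camera axes: x right, y up, looking along -z (the intrinsics and any distortion apply to the point x, -y, -z); pixel columns grow to the right and rows downward; lengths in mm; the calibration is good to about 2 mm. A picture is of the moment at which its call begins. There is no depth.
- ctrl.finish_job(): hands the job in, once; it reports no verdict.
The state is a dict: "time_s": time; "joints": joint angles; "dq": joint speeds; "tau": joint torques, N m; "eef_pos": TCP position; "ee_rot": TCP orientation; "force": force on the tool from outside, world axes, zero at the start; "wrist_torque": the same for the moment, N m; "grip_width": opening from 0.0 (shut) to 1.0 (fully open).
Only numpy, scipy, OpenCV 4.12 (cv2) and the standard library are available. Lean on these libraries where they do the work, as an engineer would, in place of code of your own. Each camera call takes 0.05 s, during which the arm holds its last target. There are 200 camera calls.

## Working session

There is one attempt and no reset: what is moved stays moved. The work goes in short steps, Python scripts to look and compute and a tool call to move; the robot and the scene stay as the last step left them, time stands still between calls to the robot, and variables do not carry over. Pictures are saved under pics/ and viewed, about 12 in all and at most 16, crops included, and the job is handed in when it is done.

Besides the shell and the picture viewer there is one more tool, called in YAML: its name, and indented under it one key for each argument. play_rows: Moves the arm, as the interface text tells. Its arguments: {"type":"object","properties":{"plan":{"type":"array"},"grip_force":{"type":"number"}},"required":["plan"]}

```bash
mkdir -p pics; ls
cat > h.py <<'E'
import numpy as np, cv2
from rig import sense, optics, ctrl
def cap(n,save=None):
    c=optics.capture(n)
    if save: cv2.imwrite('pics/'+save+'.png',c['img'])
    return c
def ray(c,u,v):
    M=np.array(c['world_to_cam']);R=M[:3,:3];t=M[:3,3]
    d=np.array([(u-c['cx'])/c['fx'],-(v-c['cy'])/c['fy'],-1.0])
    return -R.T@t, R.T@d
def onz(c,u,v,z):
    o,d=ray(c,u,v); return o+d*(z-o[2])/d[2]
def proj(c,p):
    M=np.array(c['world_to_cam']);q=M[:3,:3]@np.array(p,float)+M[:3,3]
    return c['cx']+c['fx']*q[0]/-q[2], c['cy']-c['fy']*q[1]/-q[2]
E
python3 - <<'E'
from h import *
np.set_printoptions(precision=3,suppress=True)
print(sense())
for n in("scene","side","wrist"):
    c=cap(n,n+'0');print(n,{k:v for k,v in c.items() if k not in('img','world_to_cam')},'cam at',ray(c,c['cx'],c['cy']))
a=cv2.imread('pics/scene0.png')
E
```

```text
pics
{'time_s': 0.0, 'joints': array([-0.223,  0.313,  1.498, -0.   ,  1.331, -0.223]), 'dq': array([ 0.001, -0.   , -0.001,  0.   , -0.   ,  0.   ]), 'tau': array([ -0.001, -41.226, -25.974,  -0.   ,   0.004,  -0.   ]), 'eef_pos': array([524.707,   0.045, 196.647]), 'ee_rot': array([-0.001,  0.707,  0.707, -0.   ]), 'force': array([-0.604, -0.134, -0.333]), 'wrist_torque': array([-0.032, -0.004,  0.04 ]), 'grip_width': 0.9999687602874542}
scene {'fx': 369.7697408091365, 'fy': 369.7697408091365, 'cx': 252.04676293869724, 'cy': 190.7977156952981} cam at (array([1171.433,  642.89 ,  846.895]), array([-0.547, -0.536, -0.643]))
side {'fx': 483.9934743836817, 'fy': 483.9934743836817, 'cx': 252.14785253066722, 'cy': 195.5638760629632} cam at (array([  264.097, -1191.835,  1069.495]), array([ 0.163,  0.77 , -0.617]))
wrist {'fx': 343.70410024666893, 'fy': 343.70410024666893, 'cx': 256.68991917491, 'cy': 186.58925147337166} cam at (array([525.333,  69.488, 373.95 ]), array([ 0.001, -0.276, -0.961]))
```

Run:
```python
from h import *
for n in('scene0','side0'):
    cv2.imwrite(f'pics/{n}b.png',cv2.resize(cv2.imread(f'pics/{n}.png'),(800,600),interpolation=cv2.INTER_CUBIC))
```

```text
(no output)
```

View pics/scene0b.png

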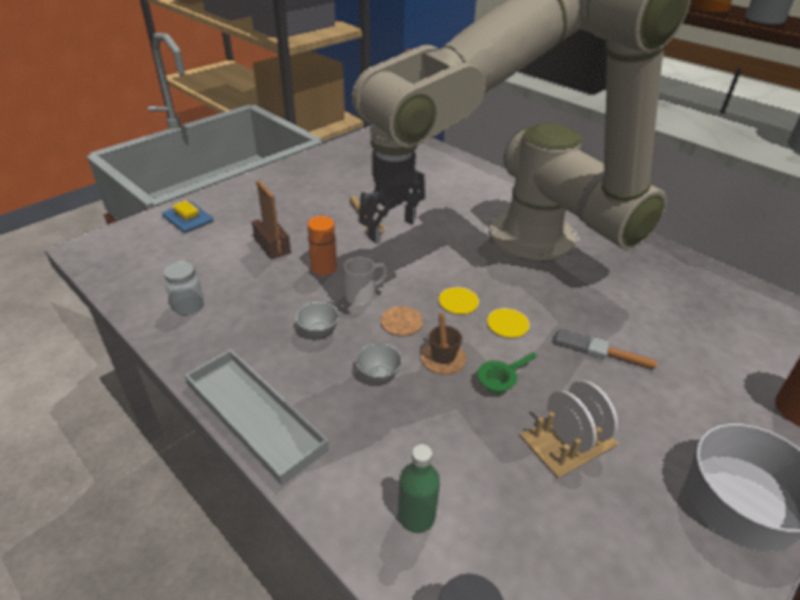

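View pics/side0b.png

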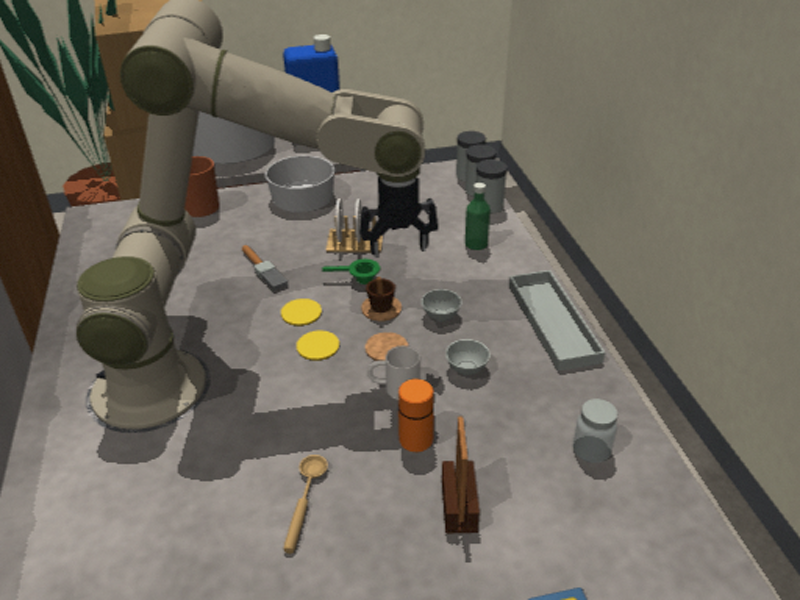

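Run:
```python
from h import *
np.set_printoptions(precision=1,suppress=True)
s=cap('scene');d=cap('side');k=1/1.5625
def S(n,u,v,z): print(n,'scene',onz(s,u*k,v*k,z))
def D(n,u,v,z): print(n,'side',onz(d,u*k,v*k,z))
S('coaster',402,320,6);D('coaster',386,346,6)
S('mort coaster',443,357,6);D('mortcoaster',382,308,6)
S('bowl1 rim',317,315,42);D('b1',468,353,42)
S('bowl2 rim',378,357,42);D('b2',441,301,42)
S('flask top',321,225,130);D('flask top',416,392,130)
S('mug top',360,266,85);D('mug top',403,356,85)
S('sieve rim',497,375,33);D('sieve rim',366,269,33)
S('sieve hand end',533,356,34);D('sieve hand end',323,268,34)
D('board top',461,422,168)
S('board topL',260,184,168);S('board topR',274,200,168)
D('stand far end',462,462,53);D('stand near',461,492,53)
S('rack c',568,440,8);D('rack',353,242,8)
for n in [(522,436),(561,473),(617,442),(582,412)]: S('rackcorner',*n,8)
```

```text
coaster scene [494.3   5.9   6. ]
coaster side [497.3   1.9   6. ]
mort coaster scene [513.3 141.5   6. ]
mortcoaster side [516.2 131.9   6. ]
bowl1 rim scene [641.1 -99.9  42. ]
b1 side [646.9 -99.4  42. ]
bowl2 rim scene [632.6  76.1  42. ]
b2 side [639.8  80.1  42. ]
flask top scene [ 499.8 -251.7  130. ]
flask top side [ 495.4 -269.5  130. ]
mug top scene [ 499.5 -121.7   85. ]
mug top side [ 505.9 -123.5   85. ]
sieve rim scene [495.5 260.2  33. ]
sieve rim side [503.9 253.2  33. ]
sieve hand end scene [404.5 278.9  34. ]
sieve hand end side [405.3 280.7  34. ]
board top side [ 539.9 -390.3  168. ]
board topL scene [ 528.1 -440.7  168. ]
board topR scene [ 547.4 -357.8  168. ]
stand far end side [ 550.  -377.8   53. ]
stand near side [ 530.  -438.4   53. ]
rack c scene [507.2 429.8   8. ]
rack side [500.3 412.9   8. ]
rackcorner scene [558.9 368.4   8. ]
rackcorner scene [573.5 458.2   8. ]
rackcorner scene [448.4 492.3   8. ]
rackcorner scene [434.4 413.7   8. ]
```

Look-alikes (scene, 800×600 picture):
- **Coaster:** empty cork at (402,320). The mortar's cork is at (443,357), and the yellow discs at (459,300) and (508,323) are not to be used.
- **Board:** (268,215) in the dark stand. The spatula (600,348) and spoon are not it.
- **Flask:** orange at (321,245). The jar (184,288), green bottle (418,490) and brown pot are not it.
- **Mug:** (360,280).
- **Sieve:** (497,375).
- **Bowls:** (317,318) and (378,363). The big pan (745,475) is not one.
- **Slot:** between the saucers at about (575,425), not the empty end slot towards (540,425).

Next is a close crop from the wrist camera.

Run:
```python
from h import *
a=cv2.imread('pics/wrist0.png'); cv2.imwrite('pics/wrist0b.png',cv2.resize(a,(800,600),interpolation=cv2.INTER_CUBIC))
```

```text
(no output)
```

View pics/wrist0b.png

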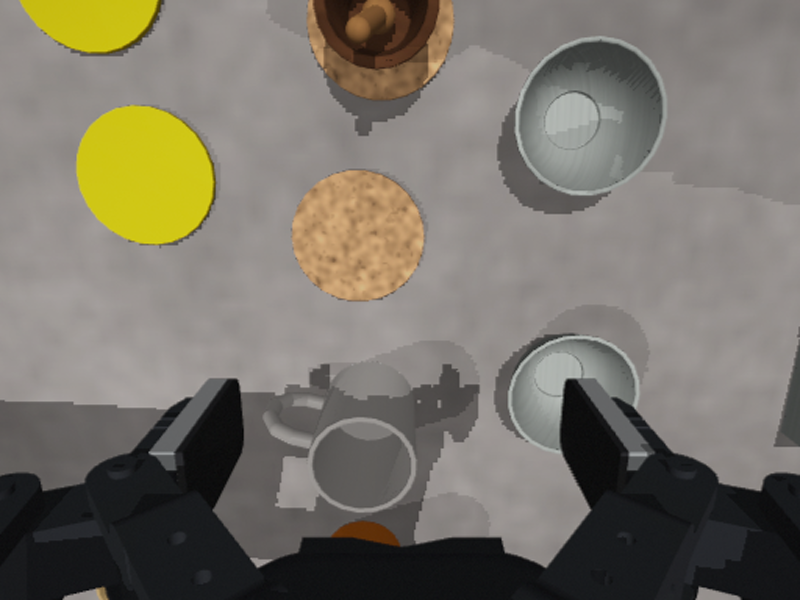

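Wrist view: empty cork coaster at (358,235), mortar on the other cork at (380,40), bowls at (590,115) and (573,393), mug mouth at (364,465) with its handle at (275,415), two yellow discs at the left. The choices hold.

Run:
```python
from h import *
np.set_printoptions(precision=1,suppress=True)
c=cap('wrist');k=1/1.5625
hsv=cv2.cvtColor(c['img'],cv2.COLOR_BGR2HSV)
def ctr(u,v,w,h,z):
    # centroid of rim outline points cast on plane
    P=np.array([onz(c,(u+w*np.cos(t))*k,(v+h*np.sin(t))*k,z) for t in np.linspace(0,6.28,40)]); return P.mean(0), np.ptp(P,axis=0)
print('coaster',ctr(358.5,235,67,66,6))
print('bowl hi',ctr(591,116,74,78,42))
print('bowl lo',ctr(574,393,65,58,42))
print('mug',ctr(364,465,52,47,85))
print('handle top',onz(c,270*k,415*k,60), onz(c,268*k,418*k,45))
m=cv2.inRange(hsv,(8,60,120),(20,170,255));n,l,st,ce=cv2.connectedComponentsWithStats(m)
for i in range(1,n):
    if st[i,4]>1500: print('cork',st[i],ce[i],onz(c,*ce[i],6))
```

```text
coaster (array([497.5,   3.8,   6. ]), array([92.8, 92.3,  0. ]))
bowl hi (array([638.6,  81. ,  42. ]), array([87.6, 87.4,  0. ]))
bowl lo (array([644.8, -98.2,  42. ]), array([88.9, 86.9,  0. ]))
mug (array([ 503.8, -125.3,   85. ]), array([64.2, 66.5,  0. ]))
handle top [ 440.5 -104.4   60. ] [ 435. -115.   45.]
cork [ 186  109   85   84 5604] [228.4 150.3] [495.3   4.7   6. ]
```

play_rows:
  plan:
    - [-6,-41,0,0,0,0,1]
    - [-6,-41,0,0,0,0,1]
    - [-6,-41,0,0,0,0,1]
    - [-6,-41,0,0,0,0,1]
    - [0,0,0,0,0,0,1]

```text
time_s: 0.72
eef_pos: [499.2, -167.3, 196.7]
ee_rot: [-0.0, 0.704, 0.71, 0.0]
force: [-0.1, -0.8, -0.8]
grip_width: 1.002
```

Run:
```python
from h import *
np.set_printoptions(precision=1,suppress=True)
print(sense()['eef_pos'],sense()['joints'])
c=cap('wrist','wrist1');cv2.imwrite('pics/wrist1b.png',cv2.resize(c['img'],(800,600)))
```

```text
[ 499.2 -167.3  196.7] [-0.5  0.3  1.5  0.   1.3 -0.6]
```

View pics/wrist1b.png

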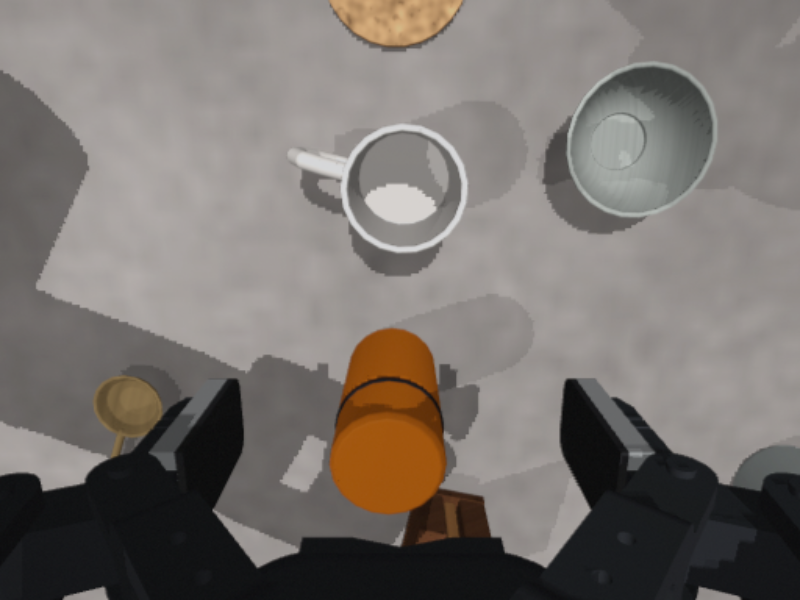

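Flask lid at (388,463), mug mouth at (405,187) with its handle tip at (293,155), board stand at (450,515).

Run:
```python
from h import *
np.set_printoptions(precision=1,suppress=True)
c=cap('wrist');k=1/1.5625
def ctr(u,v,w,h,z):
    P=np.array([onz(c,(u+w*np.cos(t))*k,(v+h*np.sin(t))*k,z) for t in np.linspace(0,6.28,40)]); return P.mean(0), np.ptp(P,axis=0)
print('flask',ctr(388,463,58,50,130))
print('mug',ctr(405,187,63,64,85)); print('handle',onz(c,292*k,155*k,70))
print('bowl lo',ctr(643,140,75,77,42))
```

```text
flask (array([ 495.3, -258.3,  130. ]), array([60.3, 59.5,  0. ]))
mug (array([ 503. , -120.8,   85. ]), array([66.8, 66.9,  0. ]))
handle [ 440.1 -104.8   70. ]
bowl lo (array([645.2, -95.8,  42. ]), array([90.2, 88.2,  0. ]))
```

play_rows:
  plan:
    - [-1,-31,0,0,0,0,1]
    - [-1,-30,0,0,0,0,1]
    - [-2,-30,0,0,0,0,1]
    - [0,0,0,0,0,0,1]
    - [0,0,-30,0,0,0,1]

```text
time_s: 1.23
eef_pos: [499.8, -251.8, 171.6]
ee_rot: [0.004, 0.7, 0.714, 0.002]
force: [0.8, -1.1, 0.5]
grip_width: 0.998
```

play_rows:
  plan:
    - [0,0,-36,0,0,0,1]
    - [0,0,-36,0,0,0,1]
    - [0,0,-20,0,0,0,1]
    - [0,0,-5,0,0,0,1]
    - [0,0,0,0,0,0,1]

```text
time_s: 1.65
eef_pos: [500.5, -242.7, 67.6]
ee_rot: [0.001, 0.698, 0.716, 0.003]
force: [-0.9, 0.1, -0.2]
grip_width: 1.0
```

play_rows:
  plan:
    - [-5,-15,-3,0,0,0,1]
    - [0,0,0,0,0,0,1]
    - [0,0,0,0,0,0,1]

```text
time_s: 1.9
eef_pos: [497.9, -255.7, 67.9]
ee_rot: [0.003, 0.697, 0.717, 0.003]
force: [-0.3, 0.0, -0.1]
grip_width: 1.0
```

play_rows:
  plan:
    - [-2,-3,-6,0,0,0,1]
    - [0,0,-1,0,0,0,1]
    - [0,0,0,0,0,0,0.3]
    - [0,0,0,0,0,0,0.2]
    - [0,0,0,0,0,0,0.2]
  grip_force: 40

```text
time_s: 2.32
eef_pos: [497.6, -258.1, 64.2]
ee_rot: [0.005, 0.696, 0.718, 0.003]
force: [-0.8, 0.8, 0.8]
grip_width: 0.715
```

play_rows:
  plan:
    - [0,0,0,0,0,0,0.2]
    - [0,0,0,0,0,0,0.2]
    - [0,0,0,0,0,0,0.2]

```text
time_s: 2.57
eef_pos: [497.6, -257.7, 64.2]
ee_rot: [0.005, 0.696, 0.718, 0.003]
force: [-1.3, -0.7, 0.1]
grip_width: 0.713
```

play_rows:
  plan:
    - [0,0,20,0,0,0,0.2]
    - [0,0,40,0,0,0,0.2]
    - [0,0,40,0,0,0,0.2]
    - [0,0,10,0,0,0,0.2]
    - [0,0,0,0,0,0,0.2]

```text
time_s: 2.98
eef_pos: [495.4, -255.4, 175.5]
ee_rot: [0.001, 0.696, 0.718, 0.003]
force: [-0.2, -0.2, -2.4]
grip_width: 0.717
```

play_rows:
  plan:
    - [10,17,0,0,0,0.03,0.2]
    - [20,35,0,0,0,0,0.2]
    - [20,35,0,0,0,0,0.2]
    - [20,35,0,0,0,0,0.2]
    - [20,35,0,0,0,0,0.2]

```text
time_s: 3.4
eef_pos: [584.1, -98.7, 170.6]
ee_rot: [-0.001, 0.689, 0.725, 0.002]
force: [0.3, -0.0, -2.2]
grip_width: 0.715
```

play_rows:
  plan:
    - [20,35,0,0,0,0,0.2]
    - [16,28,0,0,0,0,0.2]
    - [8,14,0,0,0,0,0.2]
    - [0,0,0,0,0,0,0.2]
    - [0,0,0,0,0,0,0.2]

```text
time_s: 3.82
eef_pos: [629.3, -8.7, 161.0]
ee_rot: [-0.006, 0.686, 0.728, -0.0]
force: [-0.1, 0.2, -2.6]
grip_width: 0.715
```

play_rows:
  plan:
    - [12,0,0,-0.008,-0.009,-0.06,0.2]
    - [1,1,-30,0,0,0,0.2]
    - [0,0,-30,0,0,0,0.2]
    - [0,0,-15,0,0,0,0.2]
    - [0,0,0,0,0,0,0.2]

```text
time_s: 4.23
eef_pos: [639.8, -12.5, 79.9]
ee_rot: [-0.001, 0.71, 0.704, -0.001]
force: [-1.0, 0.1, -3.0]
grip_width: 0.712
```

Run:
```python
from h import *
print(sense()['eef_pos'])
for n in('wrist','scene'):
    c=cap(n,n+'2')
a=cv2.resize(cv2.imread('pics/wrist2.png'),(440,330));b=cv2.imread('pics/scene2.png')[120:290,150:380]
b=cv2.resize(b,(446,330));cv2.imwrite('pics/m2.png',cv2.resize(np.hstack([a,b]),(800,298)))
```

```text
[639.81471445 -12.53451565  79.88534975]
```

View pics/m2.png

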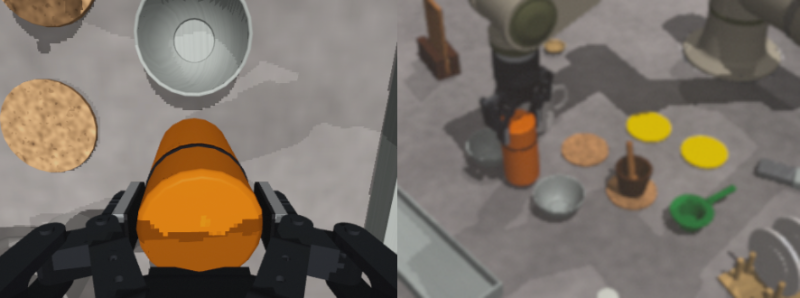

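The flask hangs upright between the bowls, about 16 mm up and roughly 4 mm towards the lower bowl. I'll correct that and lower it.

play_rows:
  plan:
    - [2,4,-5,0,0,0,0.2]
    - [0,0,-5,0,0,0,0.2]
    - [0,0,0,0,0,0,0.2]

```text
time_s: 4.58
eef_pos: [645.1, -9.9, 76.3]
ee_rot: [0.003, 0.711, 0.704, 0.002]
force: [0.5, 0.0, -2.8]
grip_width: 0.714
```

play_rows:
  plan:
    - [-3,2,-5,-0.003,0.003,0,0.2]
    - [0,0,-4,0,0,0,0.2]
    - [0,0,0,0,0,0,0.2]
    - [0,0,0,0,0,0,0.2]

```text
time_s: 4.92
eef_pos: [642.5, -7.6, 68.0]
ee_rot: [0.004, 0.71, 0.704, 0.0]
force: [-0.6, 0.1, -1.7]
grip_width: 0.717
```

play_rows:
  plan:
    - [0,0,-3,0,0,0,0.2]
    - [0,0,-2,0,0,0,0.2]
    - [0,0,0,0,0,0,0.2]

```text
time_s: 5.17
eef_pos: [643.0, -7.8, 64.5]
ee_rot: [0.005, 0.71, 0.704, 0.001]
force: [-0.8, 0.2, -2.0]
grip_width: 0.717
```

play_rows:
  plan:
    - [0,0,-1.5,0,0,0,0.2]
    - [0,0,0,0,0,0,0.4]
    - [0,0,0,0,0,0,1]
    - [0,0,0,0,0,0,1]
    - [0,0,0,0,0,0,1]

```text
time_s: 5.58
eef_pos: [644.0, -8.1, 64.7]
ee_rot: [0.007, 0.71, 0.704, 0.001]
force: [0.8, -0.4, -0.4]
grip_width: 0.999
```

play_rows:
  plan:
    - [0,0,10,0,0,0,1]
    - [0,0,40,0,0,0,1]
    - [0,0,41,0,0,0,1]
    - [0,0,41,0,0,0,1]
    - [0,0,0,0,0,0,1]

```text
time_s: 6.0
eef_pos: [641.6, -7.7, 202.3]
ee_rot: [0.005, 0.71, 0.704, 0.0]
force: [0.4, 0.8, 0.8]
grip_width: 1.001
```

play_rows:
  plan:
    - [-15,-12,0,0,0,-0.124,1]
    - [-15,-12,0,0,0,-0.124,1]
    - [-15,-12,0,0,0,-0.124,1]
    - [-15,-12,0,0,0,-0.124,1]
    - [-15,-12,0,0,0,-0.124,1]

```text
time_s: 6.42
eef_pos: [566.9, -67.7, 208.6]
ee_rot: [0.01, 0.893, 0.451, 0.002]
force: [-0.6, -1.1, 0.8]
grip_width: 0.996
```

play_rows:
  plan:
    - [-15,-12,0,0,0,-0.124,1]
    - [-15,-12,0,0,0,-0.124,1]
    - [-15,-12,0,0,0,-0.124,1]
    - [-10,-8,0,0,0,-0.124,1]
    - [0,0,0,0,0,-0.124,1]

```text
time_s: 6.83
eef_pos: [507.6, -115.4, 212.4]
ee_rot: [0.012, 0.988, 0.153, 0.001]
force: [-0.2, -0.3, -0.5]
grip_width: 1.0
```

play_rows:
  plan:
    - [0,0,0,0,0,-0.124,1]
    - [0,0,0,0,0,-0.124,1]
    - [0,0,0,0,0,-0.124,1]
    - [0,0,0,0,0,-0.124,1]
    - [0,0,0,0,0,-0.06,1]

```text
time_s: 7.25
eef_pos: [507.4, -116.7, 216.3]
ee_rot: [0.013, 0.992, -0.128, 0.0]
force: [0.0, -0.4, 0.1]
grip_width: 1.0
```

```bash
cat >> h.py <<'E'
def pose():
    from scipy.spatial.transform import Rotation as R
    s=sense();w,x,y,z=s['ee_rot'];M=R.from_quat([x,y,z,w]).as_matrix()
    print('t%.1f pos'%s['time_s'],np.round(s['eef_pos'],1),'jaw yaw %.1f'%np.degrees(np.arctan2(M[1,1],M[0,1])),
      'level fix rotvec',np.round(np.cross(M[:,2],[0,0,-1]),3),'F',np.round(s['force'],1),'grip %.3f'%s['grip_width'],'j6 %.2f'%s['joints'][5])
E
python3 - <<'E'
from h import *
pose()
c=cap('wrist','wrist3');cv2.imwrite('pics/wrist3b.png',cv2.resize(c['img'],(800,600)))
E
```

```text
t7.2 pos [ 507.4 -116.7  216.3] jaw yaw -104.7 level fix rotvec [ 0.027 -0.003  0.   ] F [ 0.  -0.4  0.1] grip 1.000 j6 1.40
```

View pics/wrist3b.png

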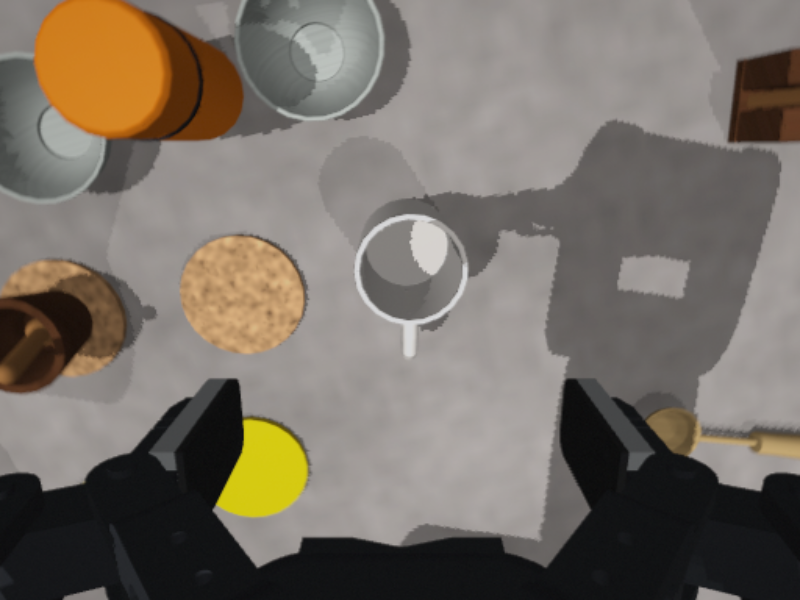

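The mug mouth is at (411,270) and its handle runs straight down the picture, so the yaw is right. The flask (102,68) stands between the bowls (310,45) and (35,128).

Run:
```python
from h import *
np.set_printoptions(precision=1,suppress=True)
c=cap('wrist');k=1/1.5625
def ctr(u,v,w,h,z):
    P=np.array([onz(c,(u+w*np.cos(t))*k,(v+h*np.sin(t))*k,z) for t in np.linspace(0,6.28,40)]); return P.mean(0), np.ptp(P,axis=0)
print('mug',ctr(411.5,269,57,56,85))
print('coaster',ctr(242,294,62,59,6)); print('bowl lo',ctr(310,45,74,74,42)); print('flask',onz(c,103*k,67*k,130))
```

```text
mug (array([ 501.1, -126.4,   85. ]), array([68.1, 67.2,  0. ]))
coaster (array([496.4,   1.3,   6. ]), array([89.7, 93.4,  0. ]))
bowl lo (array([ 640.2, -101.5,   42. ]), array([81.2, 88.9,  0. ]))
flask [639.3 -15.2 130. ]
```

play_rows:
  plan:
    - [-5,-7,0,0.027,-0.003,0,1]
    - [0,0,-38,0,0,0,1]
    - [0,0,-38,0,0,0,1]
    - [0,0,-20,0,0,0,1]
    - [0,0,0,0,0,0,1]

```text
time_s: 7.77
eef_pos: [503.4, -124.4, 120.7]
ee_rot: [0.001, 0.993, -0.118, 0.004]
force: [-0.9, 0.4, -0.6]
grip_width: 0.999
```

```bash
python3 -c "
from h import *
pose()"
```

```text
t7.8 pos [ 503.4 -124.4  120.7] jaw yaw -103.6 level fix rotvec [0.003 0.009 0.   ] F [-0.9  0.4 -0.6] grip 0.999 j6 1.34
```

play_rows:
  plan:
    - [-1,0,-38,0.003,0.009,0,1]
    - [0,0,-38,0,0,0,1]
    - [0,0,-12,0,0,0,1]
    - [0,0,0,0,0,0,1]
    - [0,0,0,0,0,0,1]

```text
time_s: 8.18
eef_pos: [505.7, -125.9, 36.0]
ee_rot: [0.001, 0.994, -0.113, 0.004]
force: [0.6, -0.4, 0.2]
grip_width: 1.0
```

play_rows:
  plan:
    - [0,0,0,0,0,0,0.2]
    - [0,0,0,0,0,0,0.2]
    - [0,0,0,0,0,0,0.2]
    - [0,0,0,0,0,0,0.2]
    - [0,0,0,0,0,0,0.2]
  grip_force: 40

```text
time_s: 8.6
eef_pos: [509.2, -127.3, 42.6]
ee_rot: [0.003, 0.994, -0.112, 0.009]
force: [-0.3, -0.1, -2.1]
grip_width: 0.749
```

```bash
python3 -c "
from h import *
pose()"
```

```text
t8.6 pos [ 509.2 -127.3   42.6] jaw yaw -102.9 level fix rotvec [0.008 0.017 0.   ] F [-0.3 -0.1 -2.1] grip 0.749 j6 1.33
```

play_rows:
  plan:
    - [0,5,30,0.008,0.017,0,0.2]
    - [0,25,15,0,0,0.124,0.2]
    - [-2,25,0,0,0,0.124,0.2]
    - [-2,25,0,0,0,0.124,0.2]
    - [-2,25,0,0,0,0.124,0.2]

```text
time_s: 9.02
eef_pos: [503.1, -22.9, 90.7]
ee_rot: [0.001, 0.991, 0.137, 0.0]
force: [-0.3, -0.6, -2.2]
grip_width: 0.757
```

play_rows:
  plan:
    - [-2,15,0,0,0,0.124,0.2]
    - [-2,5,0,0,0,0.124,0.2]
    - [0,0,0,0,0,0.124,0.2]
    - [0,0,0,0,0,0.124,0.2]
    - [0,0,0,0,0,0,0.2]

```text
time_s: 9.43
eef_pos: [497.8, 3.6, 91.9]
ee_rot: [0.001, 0.925, 0.381, 0.001]
force: [-1.1, 0.4, -1.6]
grip_width: 0.752
```

Run:
```python
from h import *
pose()
c=cap('wrist','wrist4');cv2.imwrite('pics/wrist4b.png',cv2.resize(c['img'],(800,600)))
```

```text
t9.4 pos [497.8   3.6  91.9] jaw yaw -45.2 level fix rotvec [0.001 0.003 0.   ] F [-1.1  0.4 -1.6] grip 0.752 j6 0.56
```

View pics/wrist4b.png

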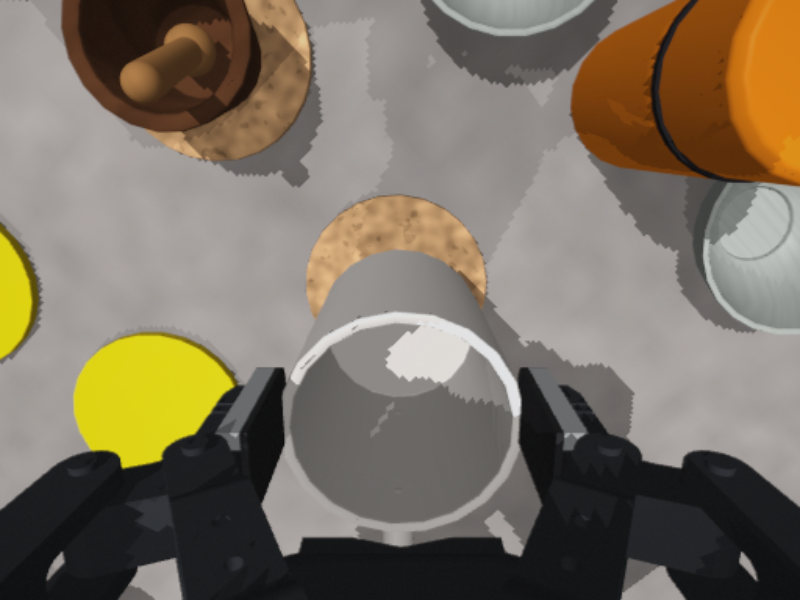

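Mug mouth at (404,422); coaster behind it spans x 306–488 with its top edge at y=195.

Run:
```python
from h import *
np.set_printoptions(precision=1,suppress=True)
c=cap('wrist');k=1/1.5625
def ctr(u,v,w,h,z):
    P=np.array([onz(c,(u+w*np.cos(t))*k,(v+h*np.sin(t))*k,z) for t in np.linspace(0,6.28,40)]); return P.mean(0), np.ptp(P,axis=0)
for z in (137,140,143): print('mug',ctr(403.5,421,118,110,z))
hsv=cv2.cvtColor(c['img'],cv2.COLOR_BGR2HSV)
m=cv2.inRange(hsv,(8,60,120),(22,190,255));m[:int(185*k)]=0;m[:, :int(295*k)]=0;m[:,int(495*k):]=0
cn=max(cv2.findContours(m,cv2.RETR_EXTERNAL,cv2.CHAIN_APPROX_NONE)[0],key=cv2.contourArea)[:,0]
P=np.array([onz(c,*p,6)[:2] for p in cn]); 
# outer arc: circle of radius 46
from scipy.optimize import least_squares
f=lambda q:np.hypot(P[:,0]-q[0],P[:,1]-q[1])-46
r=least_squares(f,[497,4],loss='cauchy',f_scale=1);print('coaster',r.x)
```

```text
mug (array([495.1,  -2.2, 137. ]), array([66.2, 66.4,  0. ]))
mug (array([496.2,  -0.9, 140. ]), array([64.7, 64.9,  0. ]))
mug (array([497.4,   0.3, 143. ]), array([63.2, 63.4,  0. ]))
coaster [494.7   2.8]
```

play_rows:
  plan:
    - [0.5,4.5,-20,0,0,0,0.2]
    - [0,0,-18,0,0,0,0.2]
    - [0,0,-4,0,0,0,0.2]
    - [0,0,0,0,0,0,0.2]

```text
time_s: 9.87
eef_pos: [499.3, 7.1, 49.7]
ee_rot: [0.002, 0.929, 0.37, 0.002]
force: [-0.1, 0.4, -2.2]
grip_width: 0.75
```

```bash
python3 -c "
from h import *
pose()"
```

```text
t9.9 pos [499.3   7.1  49.7] jaw yaw -46.5 level fix rotvec [0.002 0.005 0.   ] F [-0.1  0.4 -2.2] grip 0.750 j6 0.59
```

play_rows:
  plan:
    - [-1,0.5,-3,0.002,0.005,0,0.2]
    - [0,0,-2,0,0,0,0.2]
    - [0,0,-1,0,0,0,0.2]

```text
time_s: 10.12
eef_pos: [498.8, 7.2, 45.6]
ee_rot: [0.0, 0.93, 0.368, 0.001]
force: [-6.2, 2.6, 11.2]
grip_width: 0.748
```

```bash
python3 -c "
from h import *
pose()"
```

```text
t10.1 pos [498.8   7.2  45.6] jaw yaw -46.8 level fix rotvec [-0.     0.001  0.   ] F [-6.2  2.6 11.2] grip 0.748 j6 0.60
```

play_rows:
  plan:
    - [0,0,0.5,0,0,0,1]
    - [0,0,0,0,0,0,1]
    - [0,0,0,0,0,0,1]
    - [0,0,0,0,0,0,1]

```text
time_s: 10.45
eef_pos: [500.6, 6.6, 48.6]
ee_rot: [0.002, 0.93, 0.367, 0.003]
force: [-0.5, -0.2, 0.4]
grip_width: 1.002
```

play_rows:
  plan:
    - [0,0,15,0,0,0,1]
    - [0,0,38,0,0,0,1]
    - [0,0,40,0,0,0,1]
    - [0,0,40,0,0,0,1]
    - [0,0,10,0,0,0,1]

```text
time_s: 10.87
eef_pos: [497.5, 7.1, 195.2]
ee_rot: [-0.0, 0.93, 0.367, -0.0]
force: [0.6, 0.2, 1.0]
grip_width: 0.999
```

Run:
```python
from h import *
pose()
c=cap('wrist','wrist5');cv2.imwrite('pics/wrist5b.png',cv2.resize(c['img'],(800,600)))
for n in('scene','side'): cap(n,n+'5')
```

```text
t10.9 pos [497.5   7.1 195.2] jaw yaw -47.0 level fix rotvec [-0.    -0.001 -0.   ] F [0.6 0.2 1. ] grip 0.999 j6 0.60
```

View pics/wrist5b.png

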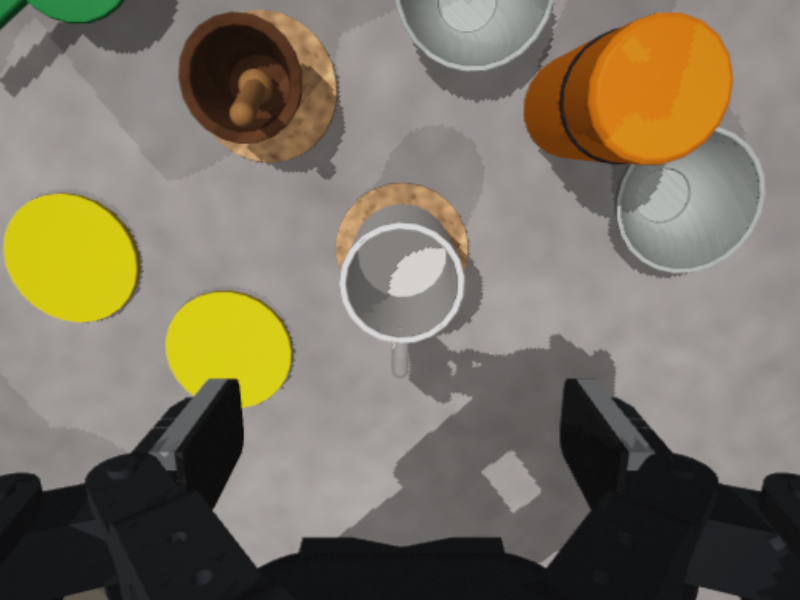

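The mug stands upright at (403,283) on the coaster (arc 336–468, top 183). The flask is at (660,88); bowls at (475,-5) and (690,200).

Run:
```python
from h import *
from scipy.optimize import least_squares
np.set_printoptions(precision=1,suppress=True)
c=cap('wrist');k=1/1.5625
def ctr(u,v,w,h,z):
    P=np.array([onz(c,(u+w*np.cos(t))*k,(v+h*np.sin(t))*k,z) for t in np.linspace(0,6.28,40)]); return P.mean(0), np.ptp(P,axis=0)
print('mug',ctr(402.5,283,62,59.5,91)); print('flask',ctr(660.5,88.5,71.5,75,130)); print('bowl lo',ctr(690,199,72,73,42))
hsv=cv2.cvtColor(c['img'],cv2.COLOR_BGR2HSV)
m=cv2.inRange(hsv,(8,60,120),(22,190,255));m[:int(175*k)]=0;m[:, :int(330*k)]=0;m[:,int(475*k):]=0;m[int(275*k):]=0
cn=max(cv2.findContours(m,cv2.RETR_EXTERNAL,cv2.CHAIN_APPROX_NONE)[0],key=cv2.contourArea)[:,0]
P=np.array([onz(c,*p,6)[:2] for p in cn])
r=least_squares(lambda q:np.hypot(P[:,0]-q[0],P[:,1]-q[1])-46,[497,4],loss='cauchy',f_scale=1);print('coaster',r.x)
# bowl hi: rim arc points clicked
B=np.array([onz(c,u*k,v*k,42)[:2] for u,v in((399,8),(420,47),(445,64),(473,70),(505,63),(535,38),(550,8))])
r=least_squares(lambda q:np.hypot(B[:,0]-q[0],B[:,1]-q[1])-45,[638,81]);print('bowl hi',r.x)
```

```text
mug (array([493.3,   2.5,  91. ]), array([65.8, 65.8,  0. ]))
flask (array([634.6, -11. , 130. ]), array([54.6, 62.5,  0. ]))
bowl lo (array([639.1, -96.7,  42. ]), array([79.9, 92.8,  0. ]))
coaster [494.6   2.5]
bowl hi [633.9  81.7]
```

play_rows:
  plan:
    - [-8,38,0,0,0,-0.124,1]
    - [-8,38,0,0,0,-0.124,1]
    - [-8,38,0,0,0,-0.124,1]
    - [-8,38,0,0,0,-0.124,1]
    - [-8,38,0,0,0,-0.124,1]

```text
time_s: 11.48
eef_pos: [455.6, 181.3, 180.3]
ee_rot: [-0.006, 0.996, 0.088, -0.01]
force: [1.1, -0.6, 0.0]
grip_width: 1.002
```

play_rows:
  plan:
    - [-8,38,0,0,0,-0.124,1]
    - [-6,25,0,0,0,-0.124,1]
    - [0,8,0,0,0,-0.124,1]
    - [0,0,0,0,0,0,1]
    - [0,0,0,0,0,0,1]

```text
time_s: 11.9
eef_pos: [435.6, 255.7, 171.6]
ee_rot: [-0.006, 0.996, -0.09, -0.016]
force: [0.8, -1.2, 0.7]
grip_width: 0.999
```

Run:
```python
from h import *
pose()
c=cap('wrist','wrist6');cv2.imwrite('pics/wrist6b.png',cv2.resize(c['img'],(800,600)))
```

```text
t11.9 pos [435.6 255.7 171.6] jaw yaw -100.3 level fix rotvec [-0.014 -0.031 -0.   ] F [ 0.8 -1.2  0.7] grip 0.999 j6 2.03
```

View pics/wrist6b.png

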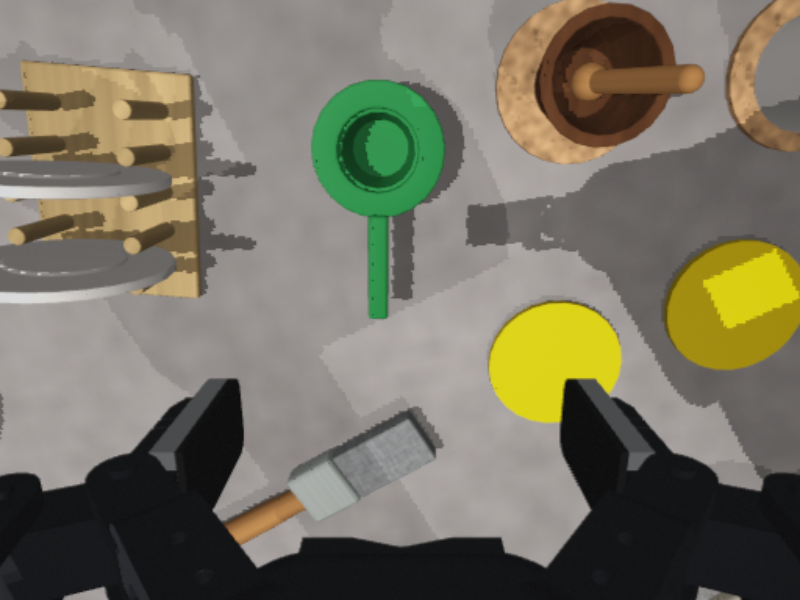

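Sieve rim centre at (378,148), handle straight down to (378,317), spatula below at (360,470). Rack at the left, with saucers at y≈180 and 265 and the empty end slot at y≈120.

Run:
```python
from h import *
np.set_printoptions(precision=1,suppress=True)
c=cap('wrist');k=1/1.5625
def ctr(u,v,w,h,z):
    P=np.array([onz(c,(u+w*np.cos(t))*k,(v+h*np.sin(t))*k,z) for t in np.linspace(0,6.28,40)]); return P.mean(0), np.ptp(P,axis=0)
a,s=ctr(378.5,148.5,66.5,69,35);print('sieve',a,s)
e=onz(c,378*k,318*k,38);b=onz(c,378*k,225*k,38);d=e-a;print('hend',e,np.hypot(*d[:2]),'dir',np.degrees(np.arctan2(d[1],d[0])),np.degrees(np.arctan2(*(e-b)[[1,0]])))
u=d/np.hypot(*d[:2]);print('grip',a+60*u)
print('mortar coaster', onz(c,547*k,80*k,6))
# rack: slots
for n,p,z in(('corner',(22,62),8),('corner',(193,75),8),('corner',(199,297),8),('saucer1 right tip',(172,182),63),('saucer2 right tip',(175,263),63)):print(n,onz(c,p[0]*k,p[1]*k,z))
for p in ((118,109),(122,156),(127,203),(130,246),(0,100),(0,148),(15,237)):print('dowel tip',p,onz(c,p[0]*k,p[1]*k,55))
```

```text
sieve [496.8 256.8  35. ] [74.8 74.9  0. ]
hend [399.1 276.9  38. ] 99.68752127356447 dir 168.36588001144295 168.96036199075948
grip [438.  268.9  36.8]
mortar coaster [517.1 153.9   6. ]
corner [581.7 454.9   8. ]
corner [557.  358.4   8. ]
corner [423.9 395.    8. ]
saucer1 right tip [501.3 365.3  63. ]
saucer2 right tip [459.1 377.1  63. ]
dowel tip (118, 109) [541.7 384.9  55. ]
dowel tip (122, 156) [518.8 390.8  55. ]
dowel tip (127, 203) [494.7 396.4  55. ]
dowel tip (130, 246) [471.5 402.7  55. ]
dowel tip (0, 100) [556.8 443.3  55. ]
dowel tip (0, 148) [534.3 453.   55. ]
dowel tip (15, 237) [487.7 464.   55. ]
```

play_rows:
  plan:
    - [2,13,0,-0.014,-0.031,-0.02,1]
    - [0,0,-40,0,0,0,1]
    - [0,0,-38,0,0,0,1]
    - [0,0,-30,0,0,0,1]
    - [0,0,0,0,0,0,1]

```text
time_s: 12.42
eef_pos: [440.9, 263.6, 61.6]
ee_rot: [-0.001, 0.995, -0.098, 0.004]
force: [-1.0, -0.1, -0.7]
grip_width: 1.001
```

```bash
python3 -c "
from h import *
pose()"
```

```text
t12.4 pos [440.9 263.6  61.6] jaw yaw -101.2 level fix rotvec [-0.     0.008  0.   ] F [-1.  -0.1 -0.7] grip 1.001 j6 2.08
```

play_rows:
  plan:
    - [-3,5,-25,0,0.008,0,1]
    - [0,0,-16,0,0,0,0.2]
    - [0,0,-3,0,0,0,-0.3]
    - [0,0,0,0,0,0,-0.4]
  grip_force: 25

```text
time_s: 12.75
eef_pos: [440.8, 266.1, 19.7]
ee_rot: [-0.0, 0.995, -0.097, 0.001]
force: [0.2, -0.3, 0.2]
grip_width: 0.605
```

```bash
python3 -c "
from h import *
pose()"
```

```text
t12.8 pos [440.8 266.1  19.7] jaw yaw -101.1 level fix rotvec [-0.001  0.001  0.   ] F [ 0.2 -0.3  0.2] grip 0.605 j6 2.08
```

play_rows:
  plan:
    - [-2,2,-3,0,0,0,-0.5]
    - [0,0,-1,0,0,0,-1]
    - [0,0,-1,0,0,0,-1]
    - [0,0,-1,0,0,0,-1]
    - [0,0,-1,0,0,0,-1]

```text
time_s: 13.17
eef_pos: [442.2, 268.4, 18.0]
ee_rot: [-0.002, 0.995, -0.096, 0.005]
force: [0.2, 0.1, 0.0]
grip_width: -0.003
```

```bash
python3 -c "
from h import *
pose()"
```

```text
t13.2 pos [442.2 268.4  18. ] jaw yaw -101.1 level fix rotvec [-0.003  0.01   0.   ] F [0.2 0.1 0. ] grip -0.003 j6 2.08
```

Run:
```python
from h import *
c=cap('wrist','wrist7');d=cap('side','side7')
q=proj(d,(440,268,34));u,v=map(int,q);print(q)
a=cv2.resize(c['img'],(512,384));b=cv2.resize(d['img'][max(0,v-50):v+46,u-36:u+36],(288,384),interpolation=cv2.INTER_CUBIC)
cv2.imwrite('pics/m7.png',np.hstack([a,b]))
```

```text
(np.float64(216.51542167458012), np.float64(172.12214261551466))
```

View pics/m7.png

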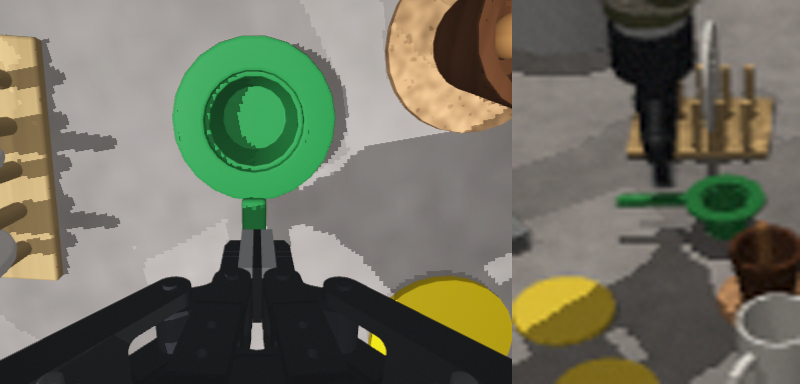

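Run:
```python
from h import *
np.set_printoptions(precision=1,suppress=True)
pose()
c=cap('wrist');d=cap('side');s=cap('scene','scene7')
hsv=cv2.cvtColor(c['img'],cv2.COLOR_BGR2HSV);m=cv2.inRange(hsv,(55,100,40),(85,255,255))
ys,xs=np.nonzero(m);w=np.bincount(ys,minlength=384);y0=w.argmax();r=xs[ys==y0];print('green row',y0,r.min(),r.max())
for z in(20,35,50): 
    a,b=onz(c,r.min(),y0,z),onz(c,r.max()+1,y0,z);print(z,np.linalg.norm(a-b),(a+b)/2)
print('cam',ray(c,0,0)[0])
p=sense()['eef_pos']
print('tcp side',proj(d,p),'scene',proj(s,p),'tcp wrist',proj(c,p))
u,v=map(int,proj(s,(440,268,34)));u2,v2=map(int,proj(d,p))
cr=lambda im,u,v:cv2.resize(im[v-50:v+50,u-50:u+50],(400,400),interpolation=cv2.INTER_CUBIC)
for im,P in((s['img'],proj(s,p)),(d['img'],proj(d,p))): cv2.circle(im,tuple(int(round(t)) for t in P),1,(0,0,255),-1)
cv2.imwrite('pics/m8.png',np.hstack([cr(s['img'],u,v),cr(d['img'],u2,v2)]))
```

```text
t13.3 pos [442.  268.3  17.7] jaw yaw -101.1 level fix rotvec [-0.  0.  0.] F [ 0.  -0.4  0.7] grip 0.000 j6 2.08
green row 115 172 334
20 81.62828639174796 [498.8 258.6  20. ]
35 74.64962860830255 [499.6 258.2  35. ]
50 67.67097082485714 [500.5 257.9  50. ]
cam [509.2 254.2 195.5]
tcp side (np.float64(217.25962173262502), np.float64(175.64025960511762)) scene (np.float64(330.25742157946405), np.float64(235.86102994181684)) tcp wrist (np.float64(256.19962691735185), np.float64(221.25945510730784))
```

View pics/m8.png

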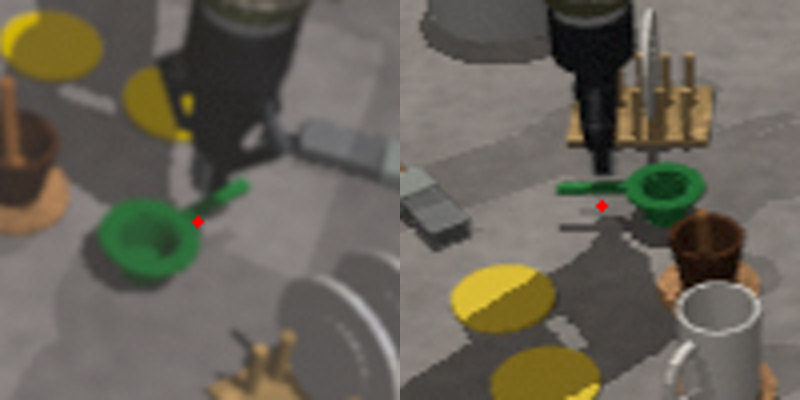

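Run:
```python
from h import *
np.set_printoptions(precision=1,suppress=True)
d=cap('side');s=cap('scene');c=cap('wrist')
u,v=map(int,proj(s,(440,268,34)))
A=(u-50+212/4,v-50+188/4);B=(217-50+201/4,175-50+174/4);C=(255,230)
for n,k in(('SB',((s,A),(d,B))),('all',((s,A),(d,B),(c,C)))):
    M=np.zeros((3,3));b=np.zeros(3)
    for cam,p in k:
        o,r=ray(cam,*p);r/=np.linalg.norm(r);Q=np.eye(3)-np.outer(r,r);M+=Q;b+=Q@o
    print(n,np.linalg.solve(M,b))
for z in(18,30,38,45):print(z,proj(c,(442,268,z)),proj(s,(442,268,z)),proj(d,(442,268,z)))
print(A,B)
```

```text
SB [441.  271.1  50.6]
all [443.9 269.8  49.8]
18 (np.float64(256.49144131260357), np.float64(221.1281801188027)) (np.float64(330.17214783123563), np.float64(235.71757646787017)) (np.float64(217.3133197219989), np.float64(175.55564372099366))
30 (np.float64(256.39640767564134), np.float64(229.55489380435785)) (np.float64(330.7826900630032), np.float64(233.00493245951952)) (np.float64(217.11523477285326), np.float64(172.9271367503365))
38 (np.float64(256.3258542403005), np.float64(235.81092712217506)) (np.float64(331.19438897607), np.float64(231.17575090308264)) (np.float64(216.98226691836402), np.float64(171.16270722701458))
45 (np.float64(256.25864207138), np.float64(241.77068749525768)) (np.float64(331.5577383864641), np.float64(229.5613865728875)) (np.float64(216.86531647248373), np.float64(169.61082222240563))
(334.0, 228.0) (217.25, 168.5)
```

All three views put the shut fingertips near z≈50, about 30 mm above the reported TCP. The fingers closed above the handle, and the sieve did not move. I'll reopen and go lower in small steps, watching the force.

play_rows:
  plan:
    - [0,0,0,0,0,0,0]
    - [0,0,0,0,0,0,0]
    - [-2,0,-3,0,0,0,0]
    - [0,0,-4,0,0,0,0]
    - [0,0,-4,0,0,0,0]

```text
time_s: 13.98
eef_pos: [440.0, 268.4, 6.1]
ee_rot: [-0.002, 0.995, -0.096, 0.005]
force: [-0.0, -0.8, -0.5]
grip_width: 0.5
```

play_rows:
  plan:
    - [0,0,-4,0,0,0,0]
    - [0,0,-3,0,0,0,0]
    - [0,0,0,0,0,0,0]

```text
time_s: 14.23
eef_pos: [439.2, 268.2, -3.0]
ee_rot: [-0.002, 0.995, -0.096, 0.004]
force: [-0.5, -0.5, -0.3]
grip_width: 0.495
```

Run:
```python
from h import *
pose()
c=cap('wrist');d=cap('side');s=cap('scene')
p=sense()['eef_pos'];print(proj(c,p),proj(d,p))
u,v=map(int,proj(s,(440,268,34)));u2,v2=map(int,proj(d,(440,268,34)))
cr=lambda im,u,v:cv2.resize(im[v-33:v+33,u-33:u+33],(400,400),interpolation=cv2.INTER_CUBIC)
cv2.imwrite('pics/m9.png',np.hstack([cr(s['img'],u,v),cr(d['img'],u2,v2)]))
```

```text
t14.2 pos [439.2 268.2  -3. ] jaw yaw -101.1 level fix rotvec [-0.002  0.008  0.   ] F [-0.5 -0.5 -0.3] grip 0.495 j6 2.08
(np.float64(255.59420560571516), np.float64(221.01351607955027)) (np.float64(216.99964232764077), np.float64(179.95473634514804))
```

View pics/m9.png

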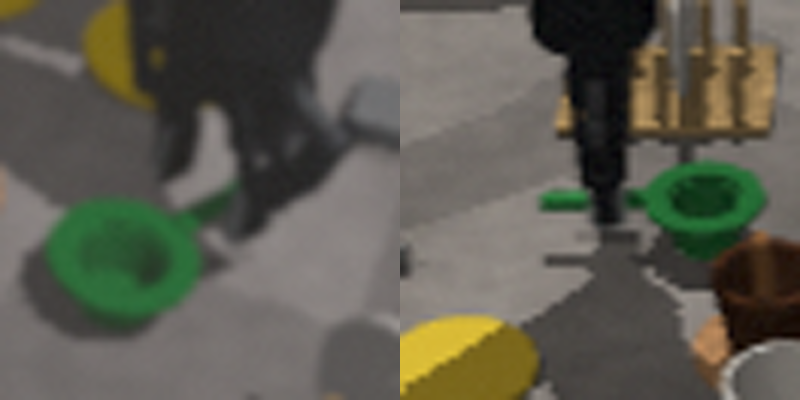

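The fingers now straddle the handle, with their tips just below it. Closing.

play_rows:
  plan:
    - [0,0,-4,0,0,0,-0.6]
    - [0,0,-1,0,0,0,-1]
    - [0,0,-1,0,0,0,-1]
    - [0,0,0,0,0,0,-1]
  grip_force: 25

```text
time_s: 14.72
eef_pos: [440.4, 268.7, -7.8]
ee_rot: [-0.002, 0.995, -0.096, 0.005]
force: [0.3, -0.4, 3.8]
grip_width: 0.133
```

```bash
python3 -c "
from h import *
pose()"
```

```text
t14.7 pos [440.4 268.7  -7.8] jaw yaw -101.1 level fix rotvec [-0.004  0.011  0.   ] F [ 0.3 -0.4  3.8] grip 0.133 j6 2.08
```

play_rows:
  plan:
    - [0,0,10,0,0,0,-1]
    - [0,0,35,-0.004,0.011,0,-1]
    - [0,0,38,0,0,0,-1]
    - [0,0,38,0,0,0,-1]
    - [0,0,5,0,0,0,-1]

```text
time_s: 15.13
eef_pos: [437.3, 267.6, 123.4]
ee_rot: [0.002, 0.995, -0.097, -0.003]
force: [0.4, -0.3, 0.2]
grip_width: 0.134
```

Run:
```python
from h import *
np.set_printoptions(precision=1,suppress=True)
pose()
c=cap('wrist','wrist10')
hsv=cv2.cvtColor(c['img'],cv2.COLOR_BGR2HSV);m=cv2.inRange(hsv,(55,100,40),(85,255,255))
n,l,st,ce=cv2.connectedComponentsWithStats(m);i=1+st[1:,4].argmax();print(st[i],ce[i])
ys,xs=np.nonzero(l==i);w=np.bincount(ys,minlength=384);y0=w.argmax();r=xs[ys==y0];print('row',y0,r.min(),r.max())
p=sense()['eef_pos'];z=p[2]+7.8+35
a,b=onz(c,r.min(),y0,z),onz(c,r.max()+1,y0,z);print(np.linalg.norm(a-b),(a+b)/2, (a+b)/2-p)
```

```text
t15.1 pos [437.3 267.6 123.4] jaw yaw -101.1 level fix rotvec [ 0. -0.  0.] F [ 0.4 -0.3  0.2] grip 0.134 j6 2.08
[  160    20   193   325 32792] [256.3 133.5]
row 115 160 352
74.78163691707653 [496.9 255.8 164.5] [ 60.1 -11.6  42.8]
```

play_rows:
  plan:
    - [0,-15,0,0,0,0,-1]
    - [0,-35,0,0,0,0,-1]
    - [0,-38,0,0,0,0,-1]
    - [0,-38,0,0,0,0,-1]
    - [0,-38,0,0,0,0,-1]

```text
time_s: 15.6
eef_pos: [433.6, 103.0, 120.0]
ee_rot: [0.001, 0.996, -0.091, -0.005]
force: [0.9, -0.2, -0.5]
grip_width: 0.129
```

play_rows:
  plan:
    - [0,-35,0,0,0,0,-1]
    - [0,-25,0,0,0,0,-1]
    - [0,-15,0,0,0,0,-1]
    - [0,-5,0,0,0,0,-1]
    - [0,0,0,0,0,0,-1]

```text
time_s: 16.02
eef_pos: [429.8, 14.1, 116.5]
ee_rot: [0.001, 0.995, -0.095, -0.009]
force: [1.1, -0.1, -0.9]
grip_width: 0.129
```

```bash
python3 -c "
from h import *
pose()"
```

```text
t16.0 pos [429.8  14.1 116.5] jaw yaw -100.9 level fix rotvec [ 0.001 -0.017  0.   ] F [ 1.1 -0.1 -0.9] grip 0.129 j6 1.53
```

play_rows:
  plan:
    - [5,0,-10,0.001,-0.017,0,-1]
    - [0.5,0.5,-15,0,0,0,-1]
    - [0,0,0,0,0,0,-1]

```text
time_s: 16.27
eef_pos: [435.0, 16.7, 90.0]
ee_rot: [-0.0, 0.995, -0.095, -0.0]
force: [-0.5, 0.1, -1.1]
grip_width: 0.13
```

Run:
```python
from h import *
np.set_printoptions(precision=1,suppress=True)
pose()
c=cap('wrist','wrist11');d=cap('side','side11');s=cap('scene')
hsv=cv2.cvtColor(c['img'],cv2.COLOR_BGR2HSV);m=cv2.inRange(hsv,(55,100,40),(85,255,255))
n,l,st,ce=cv2.connectedComponentsWithStats(m);i=1+st[1:,4].argmax()
ys,xs=np.nonzero(l==i);w=np.bincount(ys,minlength=384);y0=w.argmax();r=xs[ys==y0]
p=sense()['eef_pos'];z=p[2]+7.8+35
a,b=onz(c,r.min(),y0,z),onz(c,r.max()+1,y0,z);print(np.linalg.norm(a-b),(a+b)/2, (a+b)/2-p)
u,v=map(int,proj(s,(495,3,100)));u2,v2=map(int,proj(d,(495,3,100)))
cr=lambda im,u,v:cv2.resize(im[v-40:v+40,u-40:u+40],(400,400),interpolation=cv2.INTER_CUBIC)
cv2.imwrite('pics/m11.png',np.hstack([cr(s['img'],u,v),cr(d['img'],u2,v2)]))
```

```text
t16.3 pos [435.   16.7  90. ] jaw yaw -100.9 level fix rotvec [-0. -0. -0.] F [-0.5  0.1 -1.1] grip 0.130 j6 1.53
72.65242440135948 [495.    5.  135.3] [ 58.5 -11.1  42.8]
```

View pics/m11.png

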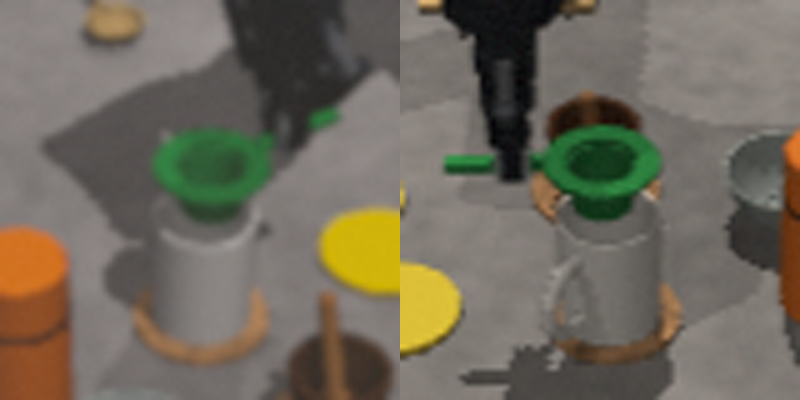

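Sieve hangs level above the mug mouth, lined up in both views (scene 213 vs 208, side 605 vs 607). Lowering.

play_rows:
  plan:
    - [0,-1.5,-12,0,0,0,-1]
    - [0,0,-12,0,0,0,-1]
    - [0,0,-6,0,0,0,-1]
    - [0,0,0,0,0,0,-1]

```text
time_s: 16.75
eef_pos: [438.4, 15.9, 64.6]
ee_rot: [0.0, 0.996, -0.093, 0.005]
force: [-0.1, 0.2, -0.4]
grip_width: 0.124
```

```bash
python3 -c "
from h import *
pose()"
```

```text
t16.8 pos [438.4  15.9  64.6] jaw yaw -100.7 level fix rotvec [0.002 0.009 0.   ] F [-0.1  0.2 -0.4] grip 0.124 j6 1.53
```

play_rows:
  plan:
    - [-3,-1,-4,0.002,0.009,0,-1]
    - [0,0,-4,0,0,0,-1]
    - [0,0,-2,0,0,0,-1]

```text
time_s: 17.0
eef_pos: [436.1, 15.0, 55.7]
ee_rot: [-0.0, 0.996, -0.093, 0.001]
force: [-0.3, 0.6, -0.4]
grip_width: 0.129
```

```bash
python3 -c "
from h import *
pose()"
```

```text
t17.0 pos [436.1  15.   55.7] jaw yaw -100.7 level fix rotvec [0.    0.002 0.   ] F [-0.3  0.6 -0.4] grip 0.129 j6 1.52
```

play_rows:
  plan:
    - [0,0,-2,0,0.002,0,-1]
    - [0,0,-1.5,0,0,0,-1]

```text
time_s: 17.17
eef_pos: [436.3, 15.0, 52.6]
ee_rot: [0.0, 0.996, -0.093, 0.0]
force: [-6.0, 0.5, 10.8]
grip_width: 0.13
```

```bash
python3 -c "
from h import *
pose()"
```

```text
t17.2 pos [436.3  15.   52.6] jaw yaw -100.7 level fix rotvec [0. 0. 0.] F [-6.   0.5 10.8] grip 0.130 j6 1.52
```

play_rows:
  plan:
    - [0,0,0.5,0,0,0,-0.5]
    - [0,0,0,0,0,0,-0.1]
    - [0,0,0,0,0,0,0]
    - [0,0,0,0,0,0,0]

```text
time_s: 17.5
eef_pos: [436.8, 14.9, 53.5]
ee_rot: [0.0, 0.996, -0.093, 0.001]
force: [-0.1, -0.1, -0.2]
grip_width: 0.503
```

play_rows:
  plan:
    - [0,0,15,0,0,0,0]
    - [0,0,30,0,0,0,0]
    - [0,0,40,0,0,0,0]
    - [0,0,40,0,0,0,0.5]
    - [0,0,30,0,0,0,1]

```text
time_s: 17.92
eef_pos: [431.6, 15.9, 208.9]
ee_rot: [-0.001, 0.996, -0.093, -0.007]
force: [0.9, 1.1, 0.3]
grip_width: 0.767
```

Run:
```python
from h import *
np.set_printoptions(precision=1,suppress=True)
pose()
c=cap('wrist','wrist12');d=cap('side','side12');s=cap('scene')
u,v=map(int,proj(s,(495,3,100)));u2,v2=map(int,proj(d,(495,3,100)))
cr=lambda im,u,v:cv2.resize(im[v-40:v+40,u-40:u+40],(260,260),interpolation=cv2.INTER_CUBIC)
cv2.imwrite('pics/m12.png',np.hstack([cv2.resize(c['img'],(347,260)),cr(s['img'],u,v),cr(d['img'],u2,v2)])[:,:800])
```

```text
t17.9 pos [431.6  15.9 208.9] jaw yaw -100.7 level fix rotvec [-0. -0. -0.] F [0.9 1.1 0.3] grip 0.767 j6 1.52
```

View pics/m12.png

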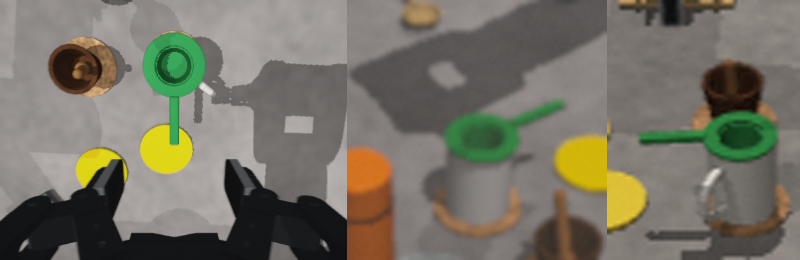

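Sieve is seated level on the mug (wrist (174,65), scene (483,137)). On to the board.

play_rows:
  plan:
    - [6,-20,5,0,0,0.124,1]
    - [9,-34,3,0,0,0.124,1]
    - [9,-34,0,0,0,0.124,1]
    - [9,-34,0,0,0,0.124,1]
    - [9,-34,0,0,0,0.124,1]

```text
time_s: 18.48
eef_pos: [471.7, -138.6, 210.5]
ee_rot: [-0.001, 0.976, 0.217, -0.009]
force: [-0.1, 0.0, 0.5]
grip_width: 1.003
```

play_rows:
  plan:
    - [9,-34,0,0,0,0.124,1]
    - [9,-34,0,0,0,0.124,1]
    - [9,-34,0,0,0,0.124,1]
    - [9,-34,0,0,0,0.124,1]
    - [9,-34,0,0,0,0.124,1]

```text
time_s: 18.9
eef_pos: [515.1, -316.2, 201.1]
ee_rot: [-0.004, 0.862, 0.506, -0.013]
force: [0.5, 0.5, 0.8]
grip_width: 1.003
```

```bash
python3 -c "
from h import *
pose()"
```

```text
t18.9 pos [ 515.1 -316.2  201.1] jaw yaw -29.2 level fix rotvec [ 0.007 -0.026  0.   ] F [0.5 0.5 0.8] grip 1.003 j6 -0.22
```

play_rows:
  plan:
    - [8,-26,15,0.007,-0.026,0.124,1]
    - [8,-26,10,0,0,0.124,1]
    - [6,-22,0,0,0,0,1]
    - [0,0,0,0,0,0,1]
    - [0,0,0,0,0,0,1]

```text
time_s: 19.32
eef_pos: [534.9, -399.3, 213.5]
ee_rot: [-0.007, 0.793, 0.609, -0.002]
force: [-0.8, 0.5, 0.5]
grip_width: 1.001
```

Run:
```python
from h import *
pose()
c=cap('wrist','wrist13');cv2.imwrite('pics/wrist13b.png',cv2.resize(c['img'],(800,600)))
```

```text
t19.3 pos [ 534.9 -399.3  213.5] jaw yaw -14.9 level fix rotvec [-0.009 -0.012 -0.   ] F [-0.8  0.5  0.5] grip 1.001 j6 -0.55
```

View pics/wrist13b.png

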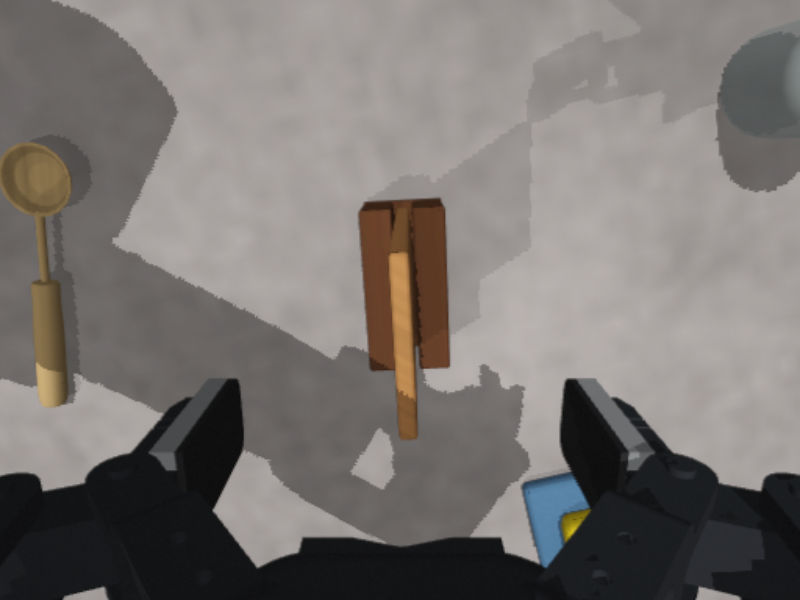

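Board top edge runs from (399,250) to (408,438) in the stand, slightly turned from the tool.

Run:
```python
from h import *
np.set_printoptions(precision=1,suppress=True)
pose();c=cap('wrist');k=1/1.5625
a=onz(c,399.5*k,250*k,168);b=onz(c,408*k,438.5*k,168);print(a,b,np.linalg.norm(a-b),(a+b)/2,'jaw yaw wanted',np.degrees(np.arctan2(*(a-b)[[1,0]]))-90)
# slot direction in wrist6 pose from dowels already printed
```

```text
t19.4 pos [ 534.6 -399.   213. ] jaw yaw -14.9 level fix rotvec [-0. -0. -0.] F [-0.6  0.4 -0.5] grip 1.001 j6 -0.55
[ 540.5 -375.3  168. ] [ 521.3 -462.6  168. ] 89.37850116964754 [ 530.9 -419.   168. ] jaw yaw wanted -12.381053508659235
```

play_rows:
  plan:
    - [-3.5,-20,0,0,0,0.044,1]
    - [0,0,-20,0,0,0,1]
    - [0,0,-25,0,0,0,1]
    - [0,0,0,0,0,0,1]

```text
time_s: 19.75
eef_pos: [531.7, -414.7, 167.5]
ee_rot: [-0.007, 0.778, 0.629, -0.002]
force: [0.6, 0.0, -1.0]
grip_width: 0.997
```

Run:
```python
from h import *
np.set_printoptions(precision=1,suppress=True)
pose();c=cap('wrist','wrist14')
p=sense()['eef_pos']
for z in(0,20,35,50):print(z,proj(c,p+[0,0,z]))
hsv=cv2.cvtColor(c['img'],cv2.COLOR_BGR2HSV);m=cv2.inRange(hsv,(8,110,120),(22,255,255))
n,l,st,ce=cv2.connectedComponentsWithStats(m)
for i in range(1,n):
    if st[i,4]>300:
        print(st[i],ce[i]);ys,xs=np.nonzero(l==i)
        for y in(ys.min()+3,ys.max()-3):
            x=xs[ys==y];q=onz(c,x.mean()+.5,y,168);print(y,x.min(),x.max(),q)
```

```text
t19.8 pos [ 531.7 -414.7  167.5] jaw yaw -12.1 level fix rotvec [-0. -0. -0.] F [ 0.6  0.  -1. ] grip 0.997 j6 -0.62
0 (np.float64(256.5663272138674), np.float64(221.6404217762694))
20 (np.float64(256.0405144660862), np.float64(236.7282229934005))
35 (np.float64(255.55932488421797), np.float64(250.53559603564938))
50 (np.float64(254.97786029618067), np.float64(267.22028494083634))
[  0  67  13  46 377] [ 4.9 89.6]
70 1 3 [ 426.2 -312.3  168. ]
109 3 5 [ 419.5 -330.1  168. ]
[ 247  149   16  149 2080] [255.  217.8]
152 247 262 [ 539.5 -377.9  168. ]
294 252 260 [ 522.7 -460.3  168. ]
```

play_rows:
  plan:
    - [-0.5,-4,-25,0,0,0,1]
    - [0,0,-25,0,0,0,1]
    - [0,0,-5,0,0,0,1]
    - [0,0,0,0,0,0,0.2]
  grip_force: 50

```text
time_s: 20.13
eef_pos: [534.3, -417.8, 121.7]
ee_rot: [-0.001, 0.777, 0.63, -0.002]
force: [0.6, 0.1, 0.5]
grip_width: 0.883
```

```bash
python3 -c "
from h import *
pose()"
```

```text
t20.1 pos [ 534.3 -417.8  121.7] jaw yaw -11.9 level fix rotvec [-0.    -0.004 -0.   ] F [0.6 0.1 0.5] grip 0.883 j6 -0.63
```

play_rows:
  plan:
    - [-3,-1,-8,0,-0.004,-0.006,0]
    - [0,0,-2,0,0,0,-0.4]
    - [0,0,0,0,0,0,-0.5]

```text
time_s: 20.38
eef_pos: [532.5, -419.2, 116.0]
ee_rot: [0.003, 0.779, 0.627, 0.0]
force: [-1.0, 0.0, 0.7]
grip_width: 0.454
```

```bash
python3 -c "
from h import *
pose()"
```

```text
t20.4 pos [ 532.5 -419.2  116. ] jaw yaw -12.3 level fix rotvec [0.004 0.004 0.   ] F [-1.   0.   0.7] grip 0.454 j6 -0.63
```

play_rows:
  plan:
    - [-1.5,0,-4,0.004,0.004,0,-0.6]
    - [0,0,-1,0,0,0,-0.9]
    - [-0.5,0,-1,0,0,0,-1]
    - [0,0,0,0,0,0,-1]
    - [0,0,0,0,0,0,-1]

```text
time_s: 20.8
eef_pos: [531.3, -420.3, 113.4]
ee_rot: [0.003, 0.779, 0.627, 0.0]
force: [-0.3, 0.5, -1.4]
grip_width: 0.089
```

```bash
python3 -c "
from h import *
pose()"
```

```text
t20.8 pos [ 531.3 -420.3  113.4] jaw yaw -12.3 level fix rotvec [0.004 0.004 0.   ] F [-0.3  0.5 -1.4] grip 0.089 j6 -0.63
```

play_rows:
  plan:
    - [0,0,12,0.004,0.004,0,-1]
    - [0,0,25,0,0,0,-1]
    - [0,0,30,0,0,0,-1]
    - [0,0,0,0,0,0,-1]

```text
time_s: 21.13
eef_pos: [530.2, -419.1, 180.1]
ee_rot: [-0.003, 0.779, 0.627, -0.0]
force: [0.5, 0.0, 0.6]
grip_width: 0.094
```

```bash
python3 -c "
from h import *
pose()"
```

```text
t21.1 pos [ 530.2 -419.1  180.1] jaw yaw -12.3 level fix rotvec [-0.005 -0.004 -0.   ] F [0.5 0.  0.6] grip 0.094 j6 -0.63
```

play_rows:
  plan:
    - [0,0,38,-0.005,-0.004,0,-1]
    - [0,15,38,0,0,-0.033,-1]
    - [0,30,5,0,0,0,-1]
    - [-2,38,0,0,0,0,-1]
    - [-2,38,0,0,0,0,-1]

```text
time_s: 21.55
eef_pos: [523.6, -300.2, 258.2]
ee_rot: [-0.001, 0.792, 0.61, -0.0]
force: [1.5, 0.0, -1.3]
grip_width: 0.094
```

play_rows:
  plan:
    - [-2,38,0,0,0,0,-1]
    - [-2,38,0,0,0,0,-1]
    - [-2,38,0,0,0,0,-1]
    - [-2,38,0,0,0,0,-1]
    - [-2,38,0,0,0,0,-1]

```text
time_s: 21.97
eef_pos: [510.6, -101.7, 256.7]
ee_rot: [-0.001, 0.793, 0.609, -0.001]
force: [0.1, -0.6, -1.3]
grip_width: 0.092
```

```bash
python3 -c "
from h import *
pose()"
```

```text
t22.0 pos [ 510.6 -101.7  256.7] jaw yaw -14.9 level fix rotvec [-0.002 -0.003 -0.   ] F [ 0.1 -0.6 -1.3] grip 0.092 j6 -0.16
```

play_rows:
  plan:
    - [-1,38,0,0,0,0,-1]
    - [-1,38,0,0,0,0,-1]
    - [-1,38,0,0,0,0,-1]
    - [-1,38,0,0,0,0,-1]
    - [-1,38,0,0,0,0,-1]

```text
time_s: 22.38
eef_pos: [502.4, 97.6, 255.6]
ee_rot: [-0.002, 0.793, 0.609, -0.001]
force: [0.8, -0.3, -1.2]
grip_width: 0.088
```

play_rows:
  plan:
    - [-1,38,3,0,0,0,-1]
    - [-1,38,3,0,0,0,-1]
    - [-1,38,3,0,0,0,-1]
    - [-1,38,3,0,0,0,-1]
    - [-1,35,3,0,0,0,-1]

```text
time_s: 22.8
eef_pos: [494.0, 294.6, 269.3]
ee_rot: [-0.002, 0.793, 0.609, -0.002]
force: [0.4, 0.3, -1.1]
grip_width: 0.092
```

```bash
python3 -c "
from h import *
pose()"
```

```text
t22.8 pos [494.  294.6 269.3] jaw yaw -15.0 level fix rotvec [-0.001 -0.006 -0.   ] F [ 0.4  0.3 -1.1] grip 0.092 j6 0.59
```

play_rows:
  plan:
    - [-1,35,0,-0.001,-0.006,0,-1]
    - [0,30,0,0,0,0,-1]
    - [0,0,0,0,0,0,-1]

```text
time_s: 23.05
eef_pos: [490.5, 368.6, 268.0]
ee_rot: [-0.001, 0.791, 0.611, 0.0]
force: [-1.1, -0.3, -0.5]
grip_width: 0.09
```

Run:
```python
from h import *
pose()
c=cap('wrist','wrist15');pose();cv2.imwrite('pics/wrist15b.png',cv2.resize(c['img'],(800,600),interpolation=cv2.INTER_CUBIC))
```

```text
t23.1 pos [490.5 368.6 268. ] jaw yaw -14.6 level fix rotvec [-0.001 -0.001 -0.   ] F [-1.1 -0.3 -0.5] grip 0.090 j6 0.71
t23.1 pos [490.8 366.7 268. ] jaw yaw -14.7 level fix rotvec [-0.    -0.001 -0.   ] F [-0.5 -0.1 -2.3] grip 0.086 j6 0.71
```

View pics/wrist15b.png

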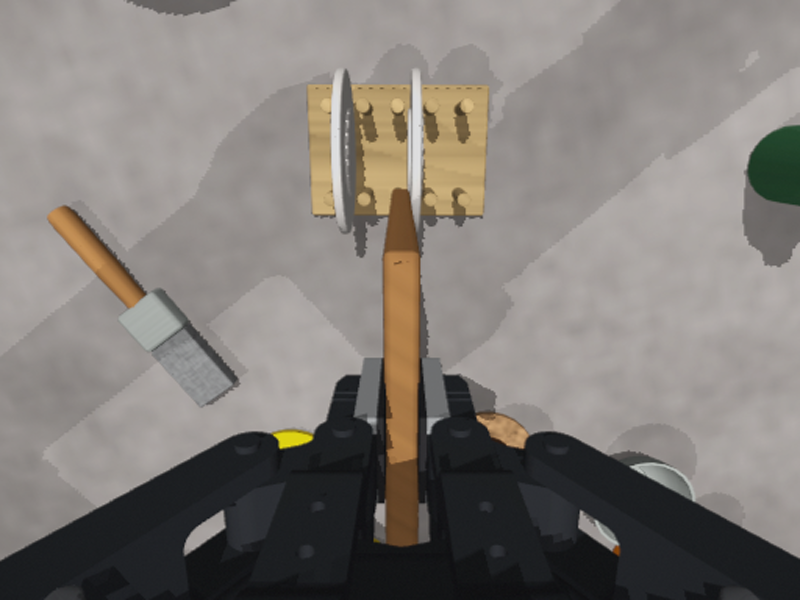

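Five dowels per row are visible: far row at (327,105)…(467,104), near row at y=199. Saucers sit in the 1st and 3rd gaps, so the wanted slot is the 2nd gap, with its middle line at x≈380.5. The board's top end is at (401,256) and its foot end at about (400,190).

Run:
```python
from h import *
np.set_printoptions(precision=1,suppress=True)
pose();c=cap('wrist');k=1/1.5625
F=[onz(c,u*k,v*k,55) for u,v in((327,105),(363,106),(398,105),(431,105),(467,104))]
N=[onz(c,u*k,v*k,55) for u,v in((330,199),(364,199),(430,199),(463,199))]
F=np.array(F);N=np.array(N);print(F,N)
xi=np.array([-36,-12,12,36,60])
# fit: p = s + x*e + y*n over both rows
A=[];b=[]
for x,p in list(zip(xi,F))+list(zip(xi[[0,1,3,4]],N)):
    pass
from scipy.optimize import least_squares
def f(q):
    e=np.array([np.cos(q[2]),np.sin(q[2])]);n=np.array([-e[1],e[0]])
    return np.concatenate([(q[:2]+x*e+q[3]*n-p[:2]) for x,p in zip(xi,F)]+[(q[:2]+x*e-q[3]*n-p[:2]) for x,p in zip(xi[[0,1,3,4]],N)])
r=least_squares(f,[490,428,-0.25,30]);print('slot',r.x[:2],'yaw',np.degrees(r.x[2]),'half',r.x[3],'res',f(r.x))
p=sense()['eef_pos']
t=onz(c,401.5*k,252*k,p[2]+54.6);b=onz(c,400*k,190*k,p[2]-105.4);print('board top far end',t,t-p,'foot far end',b,b-p)
e=np.array([np.cos(r.x[2]),np.sin(r.x[2])])
print('x of board ends along rack x rel slot', (t[:2]-r.x[:2])@e,(b[:2]-r.x[:2])@e,'tcp',(p[:2]-r.x[:2])@e)
```

```text
t23.1 pos [490.8 366.7 268. ] jaw yaw -14.7 level fix rotvec [-0. -0. -0.] F [-0.5 -0.1 -2.3] grip 0.086 j6 0.71
[[465.6 467.5  55. ]
 [489.3 460.6  55. ]
 [512.8 455.2  55. ]
 [534.7 449.4  55. ]
 [558.8 443.8  55. ]] [[449.1 405.6  55. ]
 [472.8 399.4  55. ]
 [518.8 387.4  55. ]
 [541.8 381.4  55. ]]
slot [492.4 427.4] yaw -14.657278746467387 half 32.027567085192445 res [ 0.1  0.  -0.5  0.8 -0.7  0.2  0.6 -0.2 -0.3 -0.6  0.3 -0.  -0.2  0.1
  0.3 -0.1  0.5 -0.2]
board top far end [502.8 409.1 322.9] [11.4 44.2 54.6] foot far end [502.2 408.7 162.9] [  10.8   43.8 -105.4]
x of board ends along rack x rel slot 14.689800855434996 14.206373376164724 tcp 14.805324372156198
```

play_rows:
  plan:
    - [0.5,25,0,0,0,0,-1]
    - [0.5,25,0,0,0,0,-1]
    - [0.5,10,0,0,0,0,-1]
    - [0,0,0,0,0,0,-1]

```text
time_s: 23.48
eef_pos: [494.7, 421.6, 268.2]
ee_rot: [0.001, 0.794, 0.608, -0.001]
force: [-0.4, -0.5, -1.5]
grip_width: 0.092
```

```bash
python3 -c "
from h import *
pose();cap('wrist','wrist16');pose()"
```

```text
t23.5 pos [494.7 421.6 268.2] jaw yaw -15.2 level fix rotvec [ 0.003 -0.001  0.   ] F [-0.4 -0.5 -1.5] grip 0.092 j6 0.79
t23.5 pos [494.8 420.7 268.2] jaw yaw -15.2 level fix rotvec [ 0.003 -0.001  0.   ] F [ 0.  -0.2 -1.4] grip 0.092 j6 0.79
```

play_rows:
  plan:
    - [-2.4,6.7,-10,0.003,0,0.01,-1]
    - [0,0,-30,0,0,0,-1]
    - [0,0,-15,0,0,0,-1]
    - [0,0,0,0,0,0,-1]

```text
time_s: 23.87
eef_pos: [493.4, 423.2, 211.2]
ee_rot: [0.0, 0.792, 0.61, 0.001]
force: [0.6, -0.9, -2.1]
grip_width: 0.089
```

```bash
cat >> h.py <<'E'
def slot():
    p=sense()['eef_pos'];q=np.array([492.4,427.4])-p[:2];print('to go',np.round(q,1),'along rack x %.1f'%(q@[.9675,-.253]),'foot z %.1f'%(p[2]-105.4))
E
python3 -c "
from h import *
pose();slot();cap('wrist','wrist17');pose();slot()"
```

```text
t23.9 pos [493.4 423.2 211.2] jaw yaw -14.8 level fix rotvec [-0.001  0.001  0.   ] F [ 0.6 -0.9 -2.1] grip 0.089 j6 0.79
to go [-1.   4.2] along rack x -2.0 foot z 105.8
t23.9 pos [493.6 423.3 212.3] jaw yaw -14.8 level fix rotvec [-0.001  0.002  0.   ] F [ 1.  0. -1.] grip 0.092 j6 0.79
to go [-1.2  4.1] along rack x -2.3 foot z 106.9
```

play_rows:
  plan:
    - [-1.2,4.1,-10,0,0,0.002,-1]
    - [0,0.5,-15,0,0,0,-1]
    - [0,0.5,-12,0,0,0,-1]
    - [0,0,0,0,0,0,-1]

```text
time_s: 24.25
eef_pos: [493.6, 428.0, 176.8]
ee_rot: [0.0, 0.792, 0.61, 0.004]
force: [-0.5, 0.5, -0.9]
grip_width: 0.092
```

Run:
```python
from h import *
pose();slot();c=cap('wrist','wrist18');slot()
# where the slot mouth should appear vs. here: predicted pixels of dowels 2,3 far row and board foot
e=np.array([.9675,-.253]);n=np.array([.253,.9675]);s=np.array([492.4,427.4])
for x in(-12,0,12): print(x,np.round(proj(c,[*(s+x*e+32*n),55]),1))
```

```text
t24.2 pos [493.6 428.  176.8] jaw yaw -14.8 level fix rotvec [-0.005  0.007  0.   ] F [-0.5  0.5 -0.9] grip 0.092 j6 0.79
to go [-1.2 -0.6] along rack x -1.0 foot z 71.4
to go [-1.6 -0.8] along rack x -1.4 foot z 72.8
-12 [239.5 135.2]
0 [253.4 135.2]
12 [267.2 135.2]
```

play_rows:
  plan:
    - [-1.6,-0.8,-5,-0.005,0.007,0,-1]
    - [0,0,-5,0,0,0,-1]
    - [0,0,0,0,0,0,-1]

```text
time_s: 24.55
eef_pos: [493.2, 427.8, 170.2]
ee_rot: [0.001, 0.792, 0.61, 0.003]
force: [0.5, -0.2, -0.4]
grip_width: 0.092
```

Run:
```python
from h import *
pose();slot()
```

```text
t24.6 pos [493.2 427.8 170.2] jaw yaw -14.8 level fix rotvec [-0.002  0.005  0.   ] F [ 0.5 -0.2 -0.4] grip 0.092 j6 0.79
to go [-0.8 -0.4] along rack x -0.7 foot z 64.8
```

play_rows:
  plan:
    - [-0.9,-0.4,-5,-0.002,0.005,0,-1]
    - [-0.3,0,-5,0,0.002,0,-1]
    - [-0.3,0,-5,0,0.002,0,-1]

```text
time_s: 24.8
eef_pos: [492.3, 427.8, 156.0]
ee_rot: [-0.001, 0.792, 0.61, 0.0]
force: [0.5, 0.2, -1.1]
grip_width: 0.091
```

Run:
```python
from h import *
pose();slot()
```

```text
t24.8 pos [492.3 427.8 156. ] jaw yaw -14.8 level fix rotvec [-0.002 -0.001 -0.   ] F [ 0.5  0.2 -1.1] grip 0.091 j6 0.79
to go [ 0.1 -0.4] along rack x 0.2 foot z 50.6
```

play_rows:
  plan:
    - [-0.2,-0.2,-9,0,0,0,-1]
    - [-0.2,0,-9,0,0.002,0,-1]
    - [-0.2,0,-9,0,0.002,0,-1]

```text
time_s: 25.05
eef_pos: [491.8, 427.7, 127.1]
ee_rot: [-0.002, 0.792, 0.61, -0.001]
force: [-0.0, -0.0, -0.7]
grip_width: 0.09
```

Run:
```python
from h import *
pose();slot()
```

```text
t25.1 pos [491.8 427.7 127.1] jaw yaw -14.8 level fix rotvec [-0.003 -0.005 -0.   ] F [-0.  -0.  -0.7] grip 0.090 j6 0.79
to go [ 0.6 -0.3] along rack x 0.7 foot z 21.7
```

play_rows:
  plan:
    - [0.5,-0.2,-6,-0.002,-0.004,0,-1]
    - [0,0,-4,0,0,0,-1]
    - [0,0,-2,0,0,0,-1]

```text
time_s: 25.3
eef_pos: [492.2, 427.1, 112.9]
ee_rot: [-0.0, 0.792, 0.61, -0.001]
force: [-3.0, -5.3, 24.7]
grip_width: 0.092
```

Run:
```python
from h import *
pose();slot()
```

```text
t25.3 pos [492.2 427.1 112.9] jaw yaw -14.8 level fix rotvec [ 0.001 -0.001  0.   ] F [-3.  -5.3 24.7] grip 0.092 j6 0.79
to go [0.2 0.3] along rack x 0.1 foot z 7.5
```

Foot contact at z≈7.5 with 25 N upward force, so the board is seated. Release and retreat.

play_rows:
  plan:
    - [0,0,0.8,0,0,0,-0.5]
    - [0,0,0,0,0,0,-0.3]
    - [0,0,0,0,0,0,-0.3]
    - [0,0,0,0,0,0,-0.3]

```text
time_s: 25.63
eef_pos: [492.8, 427.4, 114.3]
ee_rot: [0.0, 0.792, 0.61, 0.0]
force: [0.5, -0.4, 0.5]
grip_width: 0.349
```

play_rows:
  plan:
    - [0,0,12,0,0,0,-0.3]
    - [0,0,30,0,0,0,-0.3]
    - [0,0,38,0,0,0,-0.3]
    - [0,0,38,0,0,0,0]
    - [-5,-30,10,0,0,0,0]

```text
time_s: 26.05
eef_pos: [485.4, 398.5, 246.0]
ee_rot: [-0.001, 0.791, 0.611, -0.003]
force: [0.2, 0.1, 0.4]
grip_width: 0.499
```

play_rows:
  plan:
    - [-5,-38,5,0,0,0,0]
    - [-5,-38,5,0,0,0,0.5]
    - [-5,-38,5,0,0,0,1]
    - [-5,-30,5,0,0,0,1]
    - [0,0,0,0,0,0,1]

```text
time_s: 26.47
eef_pos: [464.1, 247.6, 276.2]
ee_rot: [0.002, 0.791, 0.612, 0.004]
force: [0.3, 0.2, 0.3]
grip_width: 0.997
```

Run:
```python
from h import *
np.set_printoptions(precision=1,suppress=True)
pose()
s=cap('scene','scene20');d=cap('side','side20')
cr=lambda im,x0,x1,y0,y1:cv2.resize(im[y0:y1,x0:x1],(400,300),interpolation=cv2.INTER_CUBIC)
w=cap('wrist','wrist20')
u,v=map(int,proj(s,(492,427,80)));
top=np.hstack([cr(s['img'],u-48,u+48,v-36,v+36),cr(w['img'],0,512,0,384)])
u,v=map(int,proj(s,(575,0,60)));a,b=map(int,proj(d,(560,60,60)))
bot=np.hstack([cr(s['img'],u-72,u+72,v-54,v+54),cr(d['img'],a-100,a+60,b-70,b+50)])
cv2.imwrite('pics/final.png',np.vstack([top,bot]))
print(proj(s,(575,0,60)),proj(d,(560,60,60)))
```

```text
t26.5 pos [464.1 247.6 276.2] jaw yaw -14.5 level fix rotvec [-0.  0.  0.] F [0.3 0.2 0.3] grip 0.997 j6 0.52
(np.float64(238.60302553475324), np.float64(203.0275800936471)) (np.float64(261.15751051751636), np.float64(195.45571591712974))
```

Picture limit reached, so the last checks are numeric. I'll move to a view over the flask and bowls.

play_rows:
  plan:
    - [14,-38,3,0,0,0.05,1]
    - [14,-38,3,0,0,0.05,1]
    - [14,-38,3,0,0,0.05,1]
    - [14,-38,3,0,0,0.05,1]
    - [14,-38,3,0,0,0.05,1]

```text
time_s: 27.03
eef_pos: [534.2, 66.8, 288.5]
ee_rot: [-0.002, 0.697, 0.717, 0.003]
force: [0.4, 0.5, 0.3]
grip_width: 0.999
```

play_rows:
  plan:
    - [14,-38,3,0,0,0,1]
    - [14,-38,3,0,0,0,1]
    - [10,-30,3,0,0,0,1]
    - [5,-15,0,0,0,0,1]
    - [0,0,0,0,0,0,1]

```text
time_s: 27.45
eef_pos: [582.6, -61.9, 294.6]
ee_rot: [-0.004, 0.695, 0.719, 0.002]
force: [-1.6, -0.6, -0.5]
grip_width: 0.999
```

Run:
```python
from h import *
np.set_printoptions(precision=1,suppress=True)
pose();c=cap('wrist','wrist21');c=cap('wrist')
hsv=cv2.cvtColor(c['img'],cv2.COLOR_BGR2HSV)
def big(m):
    n,l,st,ce=cv2.connectedComponentsWithStats(m);i=1+st[1:,4].argmax();return l==i,st[i]
for nm,p in(('bowlhi',(638.5,81,42)),('bowllo',(645,-97,42)),('flask',(642,-8,130))):print(nm,'expected px',np.round(proj(c,p),1))
m,st=big(cv2.inRange(hsv,(3,170,100),(16,255,255)));print('orange',st)
# bright-lid separation: rectify the image to plane z and use Hough
def rect(z,x0=540,y0=-190,w=220,h=360):
    src=np.float32([proj(c,(x0+a,y0+b,z)) for a,b in((0,0),(w,0),(w,h),(0,h))])
    H=cv2.getPerspectiveTransform(src,np.float32([(0,0),(2*w,0),(2*w,2*h),(0,2*h)]))
    return cv2.warpPerspective(c['img'],H,(2*w,2*h))
for z,R in((42,45),(130,31)):
    g=cv2.medianBlur(cv2.cvtColor(rect(z),cv2.COLOR_BGR2GRAY),5)
    q=cv2.HoughCircles(g,cv2.HOUGH_GRADIENT,1,40,param1=80,param2=14,minRadius=2*R-5,maxRadius=2*R+4)
    print(z,None if q is None else [(540+a/2,-190+b/2,r/2) for a,b,r in q[0][:6]])
```

```text
t27.4 pos [582.6 -61.9 294.6] jaw yaw 1.9 level fix rotvec [-0. -0. -0.] F [-1.6 -0.6 -0.5] grip 0.999 j6 -0.34
bowlhi expected px [309.6  26.7]
bowllo expected px [304. 177.]
flask expected px [319.4 109.9]
orange [283  83  64  63 665]
42 [(np.float32(642.75), np.float32(-99.75), np.float32(44.5)), (np.float32(635.25), np.float32(80.75), np.float32(43.4)), (np.float32(652.25), np.float32(-7.75), np.float32(45.6))]
130 [(np.float32(637.25), np.float32(-12.25), np.float32(29.4)), (np.float32(625.75), np.float32(65.25), np.float32(32.7)), (np.float32(629.75), np.float32(-77.75), np.float32(32.7))]
```

Run:
```python
from h import *
np.set_printoptions(precision=1,suppress=True)
s=cap('scene');d=cap('side')
e=np.array([.9675,-.253]);n=np.array([.253,.9675]);c0=np.array([492.4,427.4])
for nm,c in(('scene',s),('side',d)):
    P=np.array([proj(c,[*(c0+n*t),z]) for t in(-45,45) for z in(55,168)]);print(nm,'pred -45(55,168),+45(55,168)',P.tolist())
    hsv=cv2.cvtColor(c['img'],cv2.COLOR_BGR2HSV)
    m=cv2.inRange(hsv,(5,80,50),(25,255,255));x0,y0=P.min(0).astype(int)-25;x1,y1=P.max(0).astype(int)+25
    k=np.zeros_like(m);k[y0:y1,x0:x1]=m[y0:y1,x0:x1]
    nn,l,st,ce=cv2.connectedComponentsWithStats(k)
    for i in range(1,nn):
        if st[i,4]>40:
            ys,xs=np.nonzero(l==i);print(st[i],'top px',xs[ys.argmin()],ys.min(),'row-wise',[(y,xs[ys==y].min(),xs[ys==y].max()) for y in range(ys.min(),ys.max(),8)])
# sieve: green mask vs prediction
for nm,c in(('scene',s),('side',d)):
    hsv=cv2.cvtColor(c['img'],cv2.COLOR_BGR2HSV);m=cv2.inRange(hsv,(55,100,40),(80,255,255))
    u,v=map(int,proj(c,(495,3,94)));k=np.zeros_like(m);k[v-25:v+25,u-30:u+45]=m[v-25:v+25,u-30:u+45]
    ys,xs=np.nonzero(k);B=np.array([proj(c,(495+38*np.cos(t),3+38*np.sin(t),94)) for t in np.linspace(0,6.28,60)])
    print(nm,'green rows',ys.min(),ys.max(),'cols',xs.min(),xs.max(),'| rim pred rows',B[:,1].min(),B[:,1].max(),'cols',B[:,0].min(),B[:,0].max())
```

```text
scene pred -45(55,168),+45(55,168) [[357.9557304694153, 255.93028601925351], [366.8606477091437, 227.31190479966278], [381.6597371104583, 279.33237466532825], [393.07964561914446, 250.72139399188617]]
[389 222  29  14 176] top px 390 222 row-wise [(222, np.int64(390), np.int64(391)), (230, np.int64(399), np.int64(417))]
[361 227  33  52 727] top px 367 227 row-wise [(227, np.int64(367), np.int64(369)), (235, np.int64(366), np.int64(378)), (243, np.int64(363), np.int64(387)), (251, np.int64(367), np.int64(393)), (259, np.int64(376), np.int64(389)), (267, np.int64(381), np.int64(386)), (275, np.int64(383), np.int64(384))]
[333 264  62  40 904] top px 352 264 row-wise [(264, np.int64(352), np.int64(354)), (272, np.int64(344), np.int64(352)), (280, np.int64(334), np.int64(391)), (288, np.int64(341), np.int64(387)), (296, np.int64(349), np.int64(373))]
side pred -45(55,168),+45(55,168) [[221.75561328577317, 149.38676257043198], [220.07271806108625, 123.76513725526225], [223.62551801712402, 137.23634021632276], [222.07564866575706, 112.1290241080637]]
[209 112  36  50 616] top px 222 112 row-wise [(112, np.int64(222), np.int64(222)), (120, np.int64(220), np.int64(223)), (128, np.int64(220), np.int64(223)), (136, np.int64(221), np.int64(224)), (144, np.int64(221), np.int64(239)), (152, np.int64(210), np.int64(244)), (160, np.int64(209), np.int64(243))]
scene green rows 173 191 cols 248 282 | rim pred rows 177.08805650627835 191.86653608681522 cols 245.51543049474307 268.9869674548196
side green rows 193 208 cols 215 256 | rim pred rows 193.5173955396224 208.27971025451242 cols 233.83938669964982 257.4195603443519
```

```bash
python3 -c "
from h import *
pose();print(ctrl.finish_job())"
```

```text
t27.6 pos [581.5 -58.  295.8] jaw yaw 2.2 level fix rotvec [-0.008 -0.002 -0.   ] F [ 1.2 -0.7  0.2] grip 1.002 j6 -0.34
the job is handed in; nothing more can be done
None
```

All four things are in place, and I handed the job in at about 27.6 s with the gripper open and touching nothing. I moved the flask first, then the mug, the sieve and the board.

**Last checks**
- **Board:** its top corners match the fully seated position to about a pixel in the scene and side views. The foot met the slot floor at about z = 7.5 mm, in the gap between the two saucers.
- **Mug:** it stands within about 1.5 mm of the coaster centre, measured before the sieve went on.
- **Sieve:** the rim looked level in the picture after release. The rim outline matches the seated position in the side view and roughly in the scene view, where the sieve handle also showed.
- **Flask:** it is in line with the bowls and about 2–3 mm from the midpoint, on the side of the bowl nearer the board's stand. I left that rather than risk a nudge.
- **Bowls and mortar:** they were not touched. The bowls measured within about 4 mm of where they began, which is the spread of the measurements. I did not re-measure the mortar.

**What failed or disagreed**
- The first grip on the sieve closed above its handle, because the fingertips sat about 30 mm higher than the reported TCP. I lowered the gripper and it held; the sieve had not moved.
- The 16-picture limit was reached before I could view the final picture, so the checks made after the board went in are numeric only.

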